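# Load the counting chamber and stack the slide trays

### The job

Clear the counting bench: first take the glass counting chamber off the stack base and put it on the reader's stage, sliding it in along the bed under both sprung clips so that they ride up over its front edge and snap down into its trough, until it is fully home against the stop. Then stack every grey slide tray on the base, in any order, each with its corner pins down in the sockets below, and finally seat the flat cover the same way on top of the stack. Do not knock over the brown stain bottle.

Things in the scene. Friction and masses are not known exactly. Their poses are not given: they have to be found in the camera images.
- base_mid (a point): fixed aluminium stack base, 130 x 100 mm. Point: its centre, level with the tops of its four 18 mm square corner columns (42 mm above the table, centres x +-50, y +-35 mm), each with a 11 mm square socket 11 mm deep. x along its length, z up. The rib middle of the first seated tray is 20 mm above this point, of the next 59, then 98, 137, 176. A pedestal in its middle carries the chamber
- tray1_grip (a point): loose grey slide tray, 124 x 94 mm, about 0.16 kg, plate with 4 round-ended pins under (8 mm thick and long), 4 corner columns on top with sockets as on the base, and a central grip rib 50 (x) x 12 (y) x 30 mm. Point: middle of the rib, 28 mm above the pin tips; above the tips: plate 8 to 13, rib 13 to 43, column tops 47 mm. x along length, z up. Works either way round. May be absent
- tray2_grip (a point): same as tray1, another identical tray; may be absent. In all trays the pins and columns are centred at x +-50, y +-35 mm, and stacked trays repeat every 39 mm
- tray3_grip (a point): same as tray1, another identical tray; may be absent
- tray4_grip (a point): same as tray1, another identical tray; may be absent
- cover_grip (a point): loose flat cover of the stack, grey plastic, 124 x 94 mm, 0.16 kg: like a tray (same plate, pins and rib, same point and axes) but with no corner columns or sockets
- chamber_mid (a point): loose glass counting chamber, 76 (x) x 32 (y) x 6.5 (z) mm, 40 g. Point: its centre. The upper face has two cross troughs 2.5 mm deep, 8 to 24 mm either side of the centre along x; beyond them raised shoulders. Both ends alike. Starts on the base's 60 (x) x 20 x 10 mm pedestal (top 18 mm above the table), narrower than the chamber, so fingers reach down its long sides
- bed_toe (a point): point on the reader's raised bed, at its top (60 mm above the table), under the clip toes. x = loading direction, to the white casing (180 mm tall, from x = 90 mm), z up. Bed: 20 mm wide, 10 mm above the black stage, x -106 to 22 mm, where a 4 mm high stop stands. Two 5 mm wire clips at y +-9 mm: lips slope from x = -16 (8 mm up) to the toe (3.5 mm over the bed), hinges at x = 50 mm
- bed_home (a point): same axes: where the chamber's centre is when it is fully home, front end against the stop (16 mm before bed_toe, 3.25 mm above the bed). The reader and its bed are fixed; pushing the chamber in under the clips takes about 3 to 8 N
- clip_a (a joint): angle of the clip at y = +9 mm: 0 with nothing under it, about 0.06 while riding on a shoulder of the chamber, about 0.01 when snapped down in the trough; sprung, lifting its toe takes 1 to 1.5 N
- clip_b (a joint): the same for the clip at y = -9 mm
- stain: brown glass stain bottle with black cap, a bystander, 52 mm in diameter, 130 mm tall; origin at the middle of its foot, z up

How it is judged:
On the way, in this order (a step that is already met when the one before it is completed fails the run):
1. the chamber's front end is under both clips and lifts them (value of joint each of clip_a, clip_b above 0.035 rad and x of chamber_mid in the frame of bed_toe above -0.046 m and horizontal distance between chamber_mid and bed_toe below 0.05 m).
2. the chamber is fully home against the stop and both clips have snapped down into its trough (x of chamber_mid in the frame of bed_home between -0.0035 and 0.0035 m and y of chamber_mid in the frame of bed_home between -0.005 and 0.005 m and z of chamber_mid in the frame of bed_home between -0.003 and 0.003 m and angle between the x axis of chamber_mid and the x axis of bed_home, either way round below 0.12 rad and angle between chamber_mid's own z axis and vertical below 0.06 rad and value of joint each of clip_a, clip_b below 0.035 rad), for 0.2 s.
3. every tray is stacked on the base with its pins seated (angle between each of tray1_grip, tray2_grip, tray3_grip, tray4_grip's own z axis and vertical below 0.05 rad and ((z of tray1_grip in the frame of base_mid between 0.016 and 0.024 m and horizontal distance between tray1_grip and base_mid below 0.004 m and angle between the x axis of tray1_grip and the x axis of base_mid, either way round below 0.06 rad) or (z of tray1_grip in the frame of base_mid between 0.055 and 0.063 m and horizontal distance between tray1_grip and base_mid below 0.007 m and angle between the x axis of tray1_grip and the x axis of base_mid, either way round below 0.095 rad) or (z of tray1_grip in the frame of base_mid between 0.094 and 0.102 m and horizontal distance between tray1_grip and base_mid below 0.01 m and angle between the x axis of tray1_grip and the x axis of base_mid, either way round below 0.13 rad) or (z of tray1_grip in the frame of base_mid between 0.133 and 0.141 m and horizontal distance between tray1_grip and base_mid below 0.013 m and angle between the x axis of tray1_grip and the x axis of base_mid, either way round below 0.165 rad)) and ((z of tray2_grip in the frame of base_mid between 0.016 and 0.024 m and horizontal distance between tray2_grip and base_mid below 0.004 m and angle between the x axis of tray2_grip and the x axis of base_mid, either way round below 0.06 rad) or (z of tray2_grip in the frame of base_mid between 0.055 and 0.063 m and horizontal distance between tray2_grip and base_mid below 0.007 m and angle between the x axis of tray2_grip and the x axis of base_mid, either way round below 0.095 rad) or (z of tray2_grip in the frame of base_mid between 0.094 and 0.102 m and horizontal distance between tray2_grip and base_mid below 0.01 m and angle between the x axis of tray2_grip and the x axis of base_mid, either way round below 0.13 rad) or (z of tray2_grip in the frame of base_mid between 0.133 and 0.141 m and horizontal distance between tray2_grip and base_mid below 0.013 m and angle between the x axis of tray2_grip and the x axis of base_mid, either way round below 0.165 rad)) and ((z of tray3_grip in the frame of base_mid between 0.016 and 0.024 m and horizontal distance between tray3_grip and base_mid below 0.004 m and angle between the x axis of tray3_grip and the x axis of base_mid, either way round below 0.06 rad) or (z of tray3_grip in the frame of base_mid between 0.055 and 0.063 m and horizontal distance between tray3_grip and base_mid below 0.007 m and angle between the x axis of tray3_grip and the x axis of base_mid, either way round below 0.095 rad) or (z of tray3_grip in the frame of base_mid between 0.094 and 0.102 m and horizontal distance between tray3_grip and base_mid below 0.01 m and angle between the x axis of tray3_grip and the x axis of base_mid, either way round below 0.13 rad) or (z of tray3_grip in the frame of base_mid between 0.133 and 0.141 m and horizontal distance between tray3_grip and base_mid below 0.013 m and angle between the x axis of tray3_grip and the x axis of base_mid, either way round below 0.165 rad)) and ((z of tray4_grip in the frame of base_mid between 0.016 and 0.024 m and horizontal distance between tray4_grip and base_mid below 0.004 m and angle between the x axis of tray4_grip and the x axis of base_mid, either way round below 0.06 rad) or (z of tray4_grip in the frame of base_mid between 0.055 and 0.063 m and horizontal distance between tray4_grip and base_mid below 0.007 m and angle between the x axis of tray4_grip and the x axis of base_mid, either way round below 0.095 rad) or (z of tray4_grip in the frame of base_mid between 0.094 and 0.102 m and horizontal distance between tray4_grip and base_mid below 0.01 m and angle between the x axis of tray4_grip and the x axis of base_mid, either way round below 0.13 rad) or (z of tray4_grip in the frame of base_mid between 0.133 and 0.141 m and horizontal distance between tray4_grip and base_mid below 0.013 m and angle between the x axis of tray4_grip and the x axis of base_mid, either way round below 0.165 rad))), for 0.2 s.
4. the cover is seated on top of the stack (angle between cover_grip's own z axis and vertical below 0.05 rad and ((z of cover_grip in the frame of base_mid between 0.133 and 0.141 m and horizontal distance between cover_grip and base_mid below 0.013 m and angle between the x axis of cover_grip and the x axis of base_mid, either way round below 0.165 rad) or (z of cover_grip in the frame of base_mid between 0.172 and 0.18 m and horizontal distance between cover_grip and base_mid below 0.016 m and angle between the x axis of cover_grip and the x axis of base_mid, either way round below 0.2 rad))), for 0.2 s.
At the end, for the whole second after the job is handed in: Chamber home (3.5 mm along, 5 mm across, 3 mm in height, 0.12 rad), both clips down; all trays and then the cover in one stack on the base, heights within 4 mm, tilt under 0.05 rad, off-centre at most 4 mm and 0.06 rad plus 3 mm and 0.035 rad per tray below (socket play) (all of step 2 and all of step 3 and all of step 4); the robot touches nothing.
It fails at once if the stain bottle is knocked over (angle between stain's own z axis and vertical above 0.6 rad).
Of tray1, tray2, tray3, tray4 only 3 to 4 are there at a start; the rules pass over those that are not, and their reading is None.
At some moment in a run one of tray1, tray2, tray3, tray4, cover may be knocked a few centimetres aside while the robot is not near it.
Once in a run the grip may slacken for a moment while it holds something.
It also fails if it takes over 210 s, if anything falls off the work surface, if the arm or the gripper's body presses on something with over 40 N, if the wrist force passes 120 N, or if a joint passes its speed limit or range.

### The arm

A 7-joint arm with a two-finger parallel gripper is mounted at the origin on the work surface. World frame = base frame: x ahead of the robot, y to its left, z up, the work surface at z = 0. Lengths are in m, angles in rad, forces in N, time in s.
With the tool pointing down it reaches from about 0.4 to 0.85 m from the base axis. Payload 10.4 kg.
Tool frame: the origin (TCP) lies midway between the tips of the shut fingers; the grasp point (between the pads) lies robot.pinch_z behind it (robot.pinch_z is the distance from the TCP to the grasp point, in m); z points along the fingers, y is the direction in which the jaws open and shut (so a half turn about z gives the same grasp; the last joint's range is limited). The gripper opens to 85 mm and grips with 20 to 120 N. Pads are 22 mm wide; open, the fingers measure 114 mm over their backs; the gripper's body (76 mm by 85 mm) begins 54 mm behind the grasp point. The pads swing forward as they close: fully open they stand 13 mm farther back than shut.
Start: joints at [-0.023, 0.332, -0.065, 1.46, 0.022, 1.35, -0.088], TCP at [0.625, 0, 0.231] pointing down, gripper open.
Joint ranges: [-2.6, 2.6], [-0.5, 2.12], [-1.47, 1.34], [0.16, 2.42], [-1.27, 4.41], [0.06, 2.06], [-2.6, 2.6]. Speed limits (rad/s): [2.22, 2.22, 2.79, 2.79, 3.14, 3.14, 3.14].

### API

Orientations are given as a unit quaternion [w, x, y, z].
In Python, from cell import robot gives the robot as it stands.
- The arm moves only by the shell command python3 -m pendant 'ROWS'. ROWS is JSON, a list of rows, each a list of 3 entries, a list of its own where there are three numbers: the shift along the tool's x, y, z in mm, then the turn about the tool's z in degrees, then the closure, from 0 (fully open) to 1 (shut). In form: [[[x, y, z], turn, fingers], ...]. A call has 1 to 8 rows; each row shifts and turns the pose as measured when the row begins, along the tool's axes as they then stand; what a row does not reach is not made up. A row lasts 1/10 s, in which the tool goes at most 50 mm and 8.59 degrees, less where a joint would pass 70% of its speed; a pose out of reach is approached as far as the arm can. A call is refused whole if a number of a shift passes 50 or a number of a turn 8.59, either way. A call with a gripper value outside its range is refused whole. The fingers move at their own pace and stop on an object; the grip force is fixed at half the most. Time passes only in rows, so rows that do not move let the fingers close. It gives the time, the measured TCP pose, the force and the opening at its end, in the units of the state.
- robot.read_state(): the state, without advancing time (a new reading comes with each control period).
- robot.read_camera(name): name is "scene" or "side" or "wrist"; returns (picture, depth): 480x640x3 uint8, red, green, blue; 480x640 float32, m along the optical axis (not along the pixel's ray), 0 where there is no reading.
- robot.camera_model(name): a dict with "camera_matrix" (3x3 intrinsics, pixels), "R" (3x3) and "t" (3): a world point X has camera coordinates R X + t. Camera axes: x right, y down, z forward; pixel columns grow to the right and rows downward; lengths in m; the calibration is good to about 2 mm. A picture is of the moment at which its call begins: read the wrist's pose just before it. camera_model takes no time and is no camera call; for the wrist camera it gives the pose at the moment of the call.
- robot.job_done(): hands the job in, once; it reports no verdict.
The state is a dict: "clock": time; "joints": joint angles; "joint_vel": joint speeds; "effort": joint torques, N m; "eef_pos": TCP position; "eef_rot": TCP orientation; "ft_force": force on the tool from outside, world axes, zero at the start; "moment": the same for the moment, N m; "grip_width": opening from 0.0 (shut) to 1.0 (fully open).
Only numpy, scipy, OpenCV 4.12 (cv2) and the standard library are available. Lean on these libraries where they do the work, as an engineer would, in place of code of your own. Each camera call takes 0.05 s, during which the arm holds its last target. There are 200 camera calls.

## Working session

There is one attempt and no reset: what is moved stays moved. The work goes in short steps, Python scripts to look and compute and a shell command to move; the robot and the scene stay as the last step left them, time stands still between calls to the robot, and variables do not carry over. Pictures are saved under pics/ and viewed, about 12 in all and at most 16, crops included, and the job is handed in when it is done.

```bash
ls; mkdir -p pics; python3 - <<'E'
from cell import robot
import cv2,numpy as np
print(robot.pinch_z, robot.read_state())
for n in ["scene","side","wrist"]:
    p,d=robot.read_camera(n); cv2.imwrite(f"pics/{n}0.png",p[:,:,::-1]); np.savez(f"{n}0.npz",p=p,d=d)
    m=robot.camera_model(n); print(n,m, d.min(),d.max())
E
```

```text
pics
0.0187 {'clock': 0.0, 'joints': array([-0.02260415,  0.33287795, -0.06472509,  1.46098106,  0.02161291,
        1.3498924 , -0.08850832]), 'joint_vel': array([-3.59709778e-04, -9.63990724e-04, -3.34488277e-04, -6.30533526e-05,
        1.57965357e-04, -9.72391978e-04, -2.89970991e-04]), 'effort': array([ 4.98105128e-04, -6.25449800e+01,  4.97091911e-02, -3.91610491e+01,
        1.63588714e-02,  9.83294769e-03, -6.01235030e-06]), 'eef_pos': array([6.24608407e-01, 6.94774949e-06, 2.30493229e-01]), 'eef_rot': array([-4.90447688e-04,  7.07090959e-01,  7.07122225e-01, -5.42390206e-04]), 'ft_force': array([-0.09260574,  0.92328053, -0.80592351]), 'moment': array([ 0.01380815,  0.05472794, -0.00952387]), 'grip_width': 1.0040911309459724}
scene {'camera_matrix': array([[621.77856555,   0.        , 325.66407943],
       [  0.        , 621.77856555, 238.98814897],
       [  0.        ,   0.        ,   1.        ]]), 'R': array([[-0.49260606,  0.87022231,  0.00723837],
       [ 0.58048368,  0.33476805, -0.74227289],
       [-0.64836561, -0.36144637, -0.67005862]]), 't': array([ 0.34385118, 
[... 170 characters left out ...]
    [  0.        ,   0.        ,   1.        ]]), 'R': array([[ 0.84636402, -0.53260391, -0.00101181],
       [-0.41577485, -0.65952059, -0.62622989],
       [ 0.33286518,  0.53043913, -0.7796378 ]]), 't': array([-0.55121674,  0.25343729,  0.81075257])} 0.0 3.2434855
wrist {'camera_matrix': array([[420.82224604,   0.        , 315.14111887],
       [  0.        , 420.82224604, 235.88286512],
       [  0.        ,   0.        ,   1.        ]]), 'R': array([[ 9.99999554e-01,  5.94795034e-04,  7.33834227e-04],
       [ 3.65306163e-04, -9.59928021e-01,  2.80246428e-01],
       [ 8.71117221e-04, -2.80246035e-01, -9.59927810e-01]]), 't': array([-0.62456565, -0.03591827,  0.37880584])} 0.0 1.3083522
```

View images.

View pics/scene0.png

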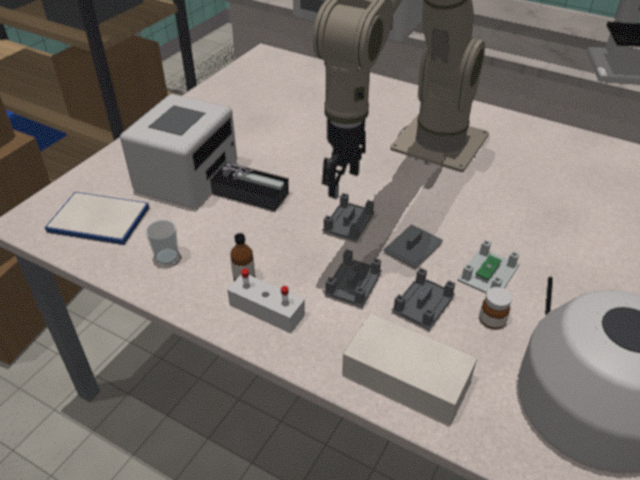

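View pics/side0.png

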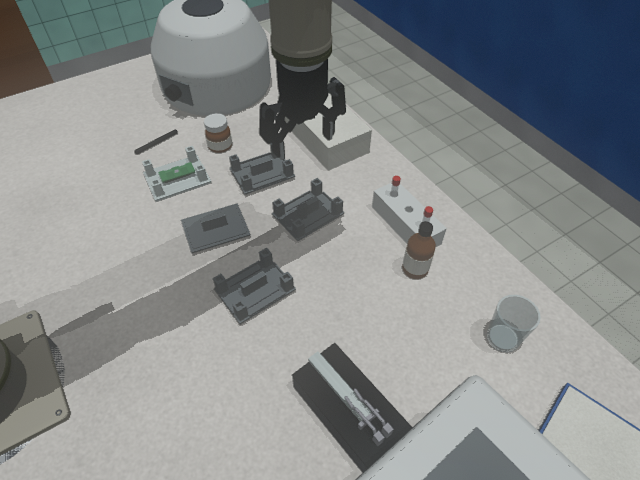

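```bash
cat > h.py <<'E'
from cell import robot
import cv2,numpy as np
def cloud(n,p,d,m=None):
    m=m or robot.camera_model(n); K=m["camera_matrix"]; v,u=np.nonzero(d>0); z=d[v,u]
    X=np.c_[(u-K[0,2])/K[0,0]*z,(v-K[1,2])/K[1,1]*z,z]
    return (X-m["t"])@m["R"], p[v,u]
def ortho(P,C,x0=.25,x1=.95,y0=-.5,y1=.5,s=800):
    """rows: x decreasing downward (x1 at top), cols: y decreasing to the right; highest point wins"""
    k=(P[:,0]>x0)&(P[:,0]<x1)&(P[:,1]>y0)&(P[:,1]<y1)&(P[:,2]<.25); P=P[k];C=C[k]
    o=np.argsort(P[:,2]); P=P[o];C=C[o]
    im=np.zeros((int((x1-x0)*s),int((y1-y0)*s),3),np.uint8); h=np.full(im.shape[:2],-1.)
    r=((x1-P[:,0])*s).astype(int).clip(0,im.shape[0]-1); c=((y1-P[:,1])*s).astype(int).clip(0,im.shape[1]-1)
    im[r,c]=C; h[r,c]=P[:,2]; return im,h
E
python3 - <<'E'
from h import *
for n in ["scene","side"]:
    f=np.load(n+"0.npz"); P,C=cloud(n,f["p"],f["d"])
    k=(np.abs(P[:,0]-.6)<.2)&(np.abs(P[:,1])<.4); print(n,np.histogram(P[k,2],np.arange(-.01,.07,.004)))
    im,h=ortho(P,C,s=800)
    hh=cv2.applyColorMap((np.clip(h/.07,0,1)*255).astype(np.uint8),cv2.COLORMAP_JET); hh[h<-.5]=0
    cv2.imwrite(f"pics/o_{n}.png",hh)
E
```

```text
scene (array([   73,  3978, 14655,  4738,  1201,  2629,  1828,   702,   604,
         451,   405,   498,   613,   769,   822,   637,   199,   247,
         188]), array([-0.01 , -0.006, -0.002,  0.002,  0.006,  0.01 ,  0.014,  0.018,
        0.022,  0.026,  0.03 ,  0.034,  0.038,  0.042,  0.046,  0.05 ,
        0.054,  0.058,  0.062,  0.066]))
side (array([    7, 11818, 31991,  1128,  1506,  4765,  1714,   834,   826,
         607,   644,   728,  1018,  1018,  3870,  1008,   430,   903,
         235]), array([-0.01 , -0.006, -0.002,  0.002,  0.006,  0.01 ,  0.014,  0.018,
        0.022,  0.026,  0.03 ,  0.034,  0.038,  0.042,  0.046,  0.05 ,
        0.054,  0.058,  0.062,  0.066]))
```

View pics/o_side.png

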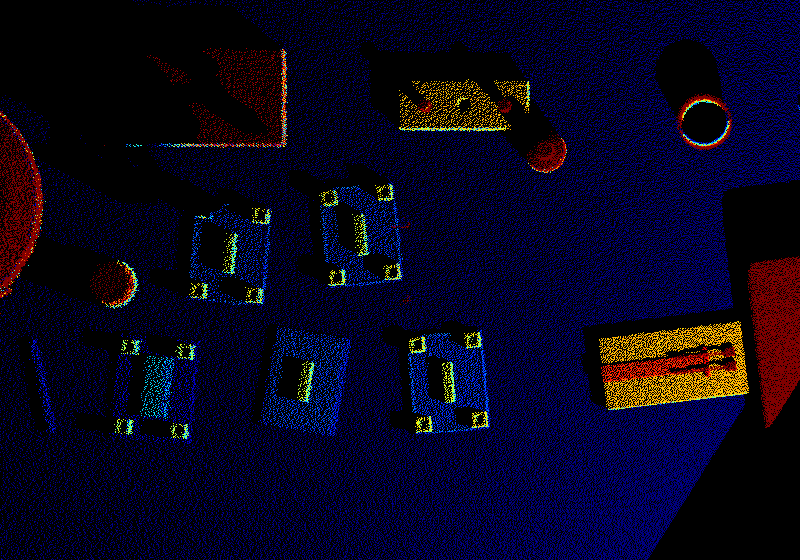

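```bash
cat >> h.py <<'E'
def rect(P,c,r,z0,z1,den=3):
    """min-area rectangle of points within r of c with z in [z0,z1], isolated points dropped -> cx,cy,long,short,angle of long axis deg, n"""
    k=(np.hypot(P[:,0]-c[0],P[:,1]-c[1])<r)&(P[:,2]>z0)&(P[:,2]<z1); Q=P[k]
    if len(Q)<10: return None
    from scipy.spatial import cKDTree
    t=cKDTree(Q[:,:2]); Q=Q[[len(a)>den for a in t.query_ball_point(Q[:,:2],.004)]]
    (cx,cy),(w,h),a=cv2.minAreaRect((Q[:,:2]*1000).astype(np.float32))
    if w<h: w,h,a=h,w,a+90
    return np.round([cx,cy,w,h,(a+90)%180-90,len(Q),np.median(Q[:,2])*1000],1)
E
python3 - <<'E'
from h import *
for n in ["scene","side"]:
    f=np.load(n+"0.npz"); P,C=cloud(n,f["p"],f["d"])
    k=(np.abs(P[:,0]-.6)<.2)&(np.abs(P[:,1])<.2)&(np.abs(P[:,2])<.006); print(n,"table",np.median(P[k,2]))
    for nm,c in dict(tA=(.63,.215),tB=(.66,.05),tC=(.473,-.06)).items(): print(nm,"cols",rect(P,c,.085,.045,.053),"rib",rect(P,c,.03,.038,.046),"plate",rect(P,c,.085,.009,.0155))
    c=(.475,.118); print("cover rib",rect(P,c,.04,.038,.047),"plate",rect(P,c,.085,.009,.0155))
    c=(.463,.306); print("base cols",rect(P,c,.085,.039,.046),"chamber",rect(P,c,.05,.021,.028), "low",rect(P,c,.085,.003,.011))
    c=(.49,-.34); print("bed",rect(P,c,.1,.0575,.063),"stage",rect(P,c,.14,.046,.054),"hi",rect(P,c,.1,.0635,.08))
    print("stain",rect(P,(.76,-.18),.04,.1,.14))
E
```

```text
scene table 0.00010032331464052153
tA cols [637.4 212.  118.   88.8  -4.7  88.   46.8] rib [636.3 212.8  43.8  12.2  -6.6  81.   42.6] plate [637.3 212.9 126.1  94.7  -5.  940.   12.7]
tB cols [659.7  49.5 117.1  87.6   5.3  96.   47.1] rib [661.   49.4  50.1  13.4   4.6  89.   42.5] plate [658.7  49.7 127.   93.3   6.3 787.   12.8]
tC cols [475.9 -58.9 118.3  84.6   6.   42.   47.5] rib [477.9 -60.   47.4  12.7   5.   43.   42.8] plate [476.6 -59.6 125.6  92.5   4.1 438.   12.9]
cover rib [477.1 119.5  47.8  13.3  -7.6  69.   42.9] plate [477.9 118.  123.5  94.2 -10.  686.   13.1]
base cols [468.  307.1 120.   86.4  -4.5  82.   41.3] chamber [465.4 297.2  84.1  47.   -5.6 222.   23.9] low [468.2 307.1 131.4 101.1  -4.5 793.    7.5]
bed [ 496.3 -331.3  160.8   23.4  -80.7  112.    60.2] stage [ 495.2 -351.9  197.3  158.4  -83.5  662.    50.2] hi [ 501.7 -384.8   72.9   28.5  -81.6  106.    72.3]
stain [ 765.6 -179.1   24.4   24.3   -9.3  173.   123.1]
side table -0.0010726893359716291
tA cols [614.6 191.9 133.1  73.  -37.5  30.   46.1] rib [633.5 211.2  48.7  13.3  -9.2  96.   41.5] 
[... 151 characters left out ...]
late [ 655.5   48.3  124.6   95.8    5.3 1176.    12. ]
tC cols [472.2 -60.6 117.4  89.    4.8 160.   46.2] rib [472.  -60.7  49.6  13.3   6.2 173.   41.7] plate [ 471.6  -60.2  123.2   96.7    5.3 1795.    12. ]
cover rib [473.2 117.9  49.3  15.3  -7.4 137.   41.4] plate [ 473.1  117.5  123.7   96.7   -9.8 1649.    13. ]
base cols [463.7 305.6 117.1  88.9  -4.7 114.   40.9] chamber [466.  303.5  75.2  34.8  -6.9 249.   23.2] low [463.7 306.1 129.7 102.2  -4.9 968.    7. ]
bed [ 489.4 -336.3  167.6   36.4  -80.   887.    59.2] stage [ 493.  -342.3  178.9   91.1  -83.2 5113.    48.9] hi [ 495.5 -380.    79.2   29.2  -81.3  509.    72.5]
stain [ 761.6 -181.2   25.3   24.2   35.6  253.   125.3]
```

View pics/wrist0.png

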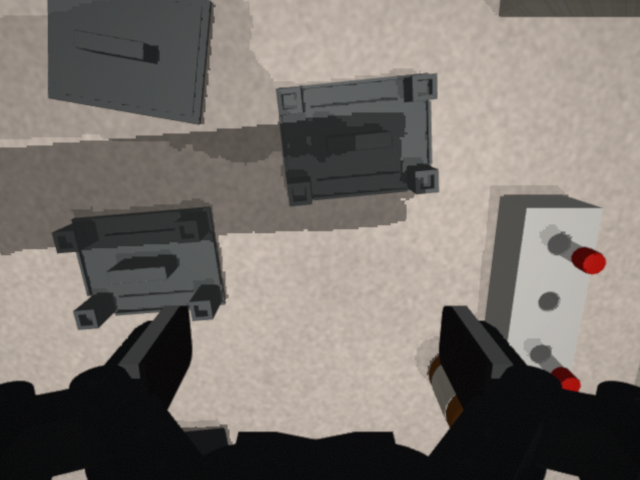

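```bash
python3 - <<'E'
from h import *
f=np.load("wrist0.npz"); P,C=cloud("wrist",f["p"],f["d"])
k=(np.abs(P[:,0]-.6)<.2)&(np.abs(P[:,1])<.2)&(np.abs(P[:,2])<.006); print("table",np.median(P[k,2]))
for nm,c in dict(tB=(.66,.05),tC=(.473,-.06)).items(): print(nm,"cols",rect(P,c,.085,.045,.053),"rib",rect(P,c,.03,.038,.046),"plate",rect(P,c,.085,.009,.0155))
E
```

```text
table 0.0008793364688265791
tB cols [ 658.5   51.1  118.1   87.9    5.6 1630.    47.7] rib [ 658.7   51.1   50.3   12.     5.6 1050.    43.7] plate [6.5840e+02 5.1500e+01 1.2350e+02 9.3300e+01 5.5000e+00 1.2223e+04
 1.3800e+01]
tC cols [ 474.1  -58.8  119.3   89.     5.  1408.    47.3] rib [474.8 -58.3  50.5  12.7   4.4 905.   43.2] plate [ 4.745e+02 -5.830e+01  1.251e+02  9.420e+01  4.700e+00  8.815e+03
  1.350e+01]
```

```bash
cat >> h.py <<'E'
from scipy.spatial.transform import Rotation as Ro
def need(x=None,y=None,z=None,yaw=None):
    """tool-axis shift (mm) and turn (deg) to TCP x,y,z (mm) with tool x at yaw deg (world)"""
    s=robot.read_state(); q=s["eef_rot"]; R=Ro.from_quat([q[1],q[2],q[3],q[0]]).as_matrix()
    p=s["eef_pos"]*1000; g=np.array([p[i] if v is None else v for i,v in enumerate((x,y,z))])
    a=np.degrees(np.arctan2(R[1,0],R[0,0]))
    t=0 if yaw is None else -((yaw-a+180)%360-180)
    print("pos",p.round(1),"yaw",round(a,2),"tilt",np.degrees(np.arccos(-R[2,2])).round(2),"t",round(s["clock"],2),"F",s["ft_force"].round(1),"grip",round(s["grip_width"],3))
    print("SHIFT",(R.T@(g-p)).round(1),"turn",round(t,2))
def wcloud(save=None):
    m=robot.camera_model("wrist"); p,d=robot.read_camera("wrist")
    if save: cv2.imwrite(save,p[:,:,::-1])
    return cloud("wrist",p,d,m)
E
T='python3 -m pendant'
$T '[[[0,0,0],-8.53,0],[[0,0,0],-8.53,0],[[0,0,0],-8.53,0],[[0,0,0],-8.53,0],[[0,0,0],-8.53,0],[[0,0,0],-8.53,0],[[0,0,0],-8.53,0],[[0,0,0],-8.53,0]]'
$T '[[[0,0,0],-8.53,0],[[0,0,0],-8.53,0],[[20,49,0],0,0],[[20,49,0],0,0],[[20,49,0],0,0],[[20,49,0],0,0],[[20,49,0],0,0],[[20,49,0],0,0]]'
python3 -c "
from h import *
need(530,305,200,175.3)"
```

```text
clock: 0.95
eef_pos: [0.6232, 0.0, 0.2277]
eef_rot: [-0.003, 0.182, 0.983, -0.001]
ft_force: [-0.7, 0.1, 0.7]
grip_width: 1.001
clock: 1.75
eef_pos: [0.5274, 0.2815, 0.2246]
eef_rot: [-0.005, 0.037, 0.999, -0.003]
ft_force: [1.6, 0.5, -0.1]
grip_width: 0.998
pos [527.4 281.5 224.6] yaw 175.74 tilt 0.62 t 1.75 F [ 1.6  0.5 -0.1] grip 0.998
SHIFT [-1.1 23.8 24.5] turn 0.44
```

```bash
T='python3 -m pendant'
$T '[[[0,24,10],0.4,0],[[0,0,0],0,0]]'
cat > base.py <<'E'
from h import *
import sys
need(530,305,200,175.3)
P,C=wcloud(sys.argv[1])
c=(.466,.307); print("base cols",rect(P,c,.085,.0395,.046),"chamber",rect(P,c,.05,.0215,.028), "low",rect(P,c,.085,.004,.011))
E
python3 base.py pics/w1.png
```

```text
clock: 1.95
eef_pos: [0.524, 0.3146, 0.2142]
eef_rot: [-0.006, 0.035, 0.999, -0.001]
ft_force: [-0.3, 0.1, -0.2]
grip_width: 0.998
pos [524.  314.6 214.2] yaw 175.98 tilt 0.66 t 1.95 F [-0.3  0.1 -0.2] grip 0.998
SHIFT [-6.8 -9.1 14.1] turn 0.68
base cols [ 465.3  309.   118.2   88.2   -4.8 1744.    42.7] chamber [ 469.3  300.4   80.6   43.1   -6.7 4115.    24.6] low [ 4.6530e+02  3.0910e+02  1.3030e+02  1.0010e+02 -4.7000e+00  1.3012e+04
  8.8000e+00]
```

View pics/w1.png

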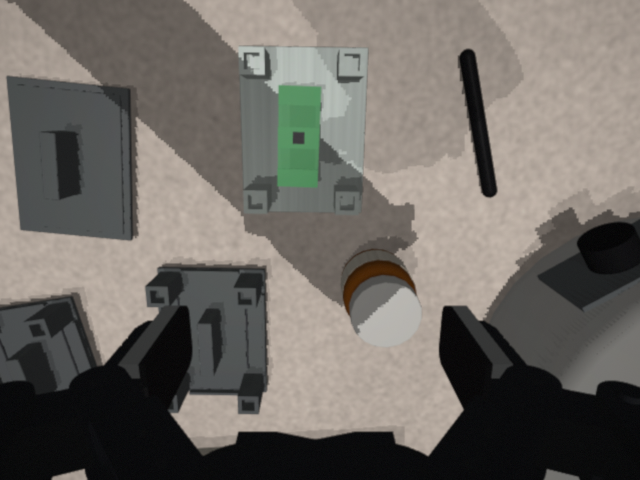

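```bash
python3 - <<'E'
from h import *
need(530,305,200,175.3)
P,C=wcloud()
c=(.466,.307); print("base cols",rect(P,c,.085,.0395,.046),"low",rect(P,c,.085,.004,.011))
C=C.astype(int); g=(C[:,1]>C[:,0]+30)&(C[:,1]>C[:,2]+20)
print("chamber",rect(P[g],c,.06,.019,.03),"top",rect(P[g],c,.06,.024,.028),np.histogram(P[g][:,2],np.arange(.016,.03,.001)))
print("pill",rect(P,(.595,.36),.04,.05,.12), "dome",P[(P[:,1]>.4)&(P[:,2]>.1)].min(0))
E
```

```text
pos [524.5 313.5 215.1] yaw 175.94 tilt 0.6 t 2.0 F [-1.3 -0.2 -0.2] grip 1.002
SHIFT [-6.3 -8.  15.1] turn 0.64
base cols [ 465.1  308.9  117.9   88.2   -4.7 1757.    42.7] low [ 4.6520e+02  3.0920e+02  1.3010e+02  1.0040e+02 -4.5000e+00  1.2968e+04
  8.8000e+00]
chamber [ 467.9  305.8   75.6   31.6   -6.1 3939.    24.5] top [ 467.9  305.8   75.6   31.6   -6.2 2212.    25.3] (array([   0,    0,    0,    1,   13,  257,  781,  661,  745, 1101,  355,
         25,    0]), array([0.016, 0.017, 0.018, 0.019, 0.02 , 0.021, 0.022, 0.023, 0.024,
       0.025, 0.026, 0.027, 0.028, 0.029]))
pill [ 596.5  362.6   53.2   53.1  -64.3 4490.    75.8] dome [0.56762875 0.45615912 0.1000022 ]
```

```bash
python3 -c "
from h import *
need(458,306.8,90,173.9)"
```

```text
pos [525.7 311.5 215.6] yaw 175.79 tilt 0.55 t 2.05 F [ 0.1  0.4 -0. ] grip 1.0
SHIFT [ 66.   -9.3 126.3] turn 1.89
```

```bash
T='python3 -m pendant'
$T '[[[22,-3,25],1,0.45],[[22,-3,25],1,0.45],[[22,-3,25],0,0.45],[[0,0,25],0,0.45],[[0,0,25],0,0.45],[[0,0,0],0,0.45],[[0,0,0],0,0.45]]'
python3 -c "
from h import *
need(458,306.8,60,173.9)"
```

```text
clock: 2.75
eef_pos: [0.464, 0.2958, 0.091]
eef_rot: [-0.001, 0.064, 0.998, -0.002]
ft_force: [0.4, 0.3, 0.6]
grip_width: 0.548
pos [464.  295.8  91. ] yaw 172.65 tilt 0.29 t 2.75 F [0.4 0.3 0.6] grip 0.548
SHIFT [ 7.3 10.3 31. ] turn -1.25
```

```bash
T='python3 -m pendant'
$T '[[[7,10,15],-1.2,0.45],[[0,0,15],0,0.45],[[0,0,0],0,0.45],[[0,0,0],0,0.45]]'
python3 -c "
from h import *
need(458,306.8,13,173.9)"
```

```text
clock: 3.15
eef_pos: [0.4603, 0.3074, 0.0616]
eef_rot: [0.001, 0.054, 0.999, -0.001]
ft_force: [-0.3, -0.5, 0.9]
grip_width: 0.551
pos [460.3 307.4  61.6] yaw 173.84 tilt 0.21 t 3.15 F [-0.3 -0.5  0.9] grip 0.551
SHIFT [ 2.3 -0.7 48.6] turn -0.06
```

```bash
T='python3 -m pendant'
$T '[[[1,-0.5,16],0,0.45],[[1,0,16],0,0.45],[[0,0,12],0,0.45],[[0,0,4],0,0.45],[[0,0,0],0,0.45]]'
$T '[[[0,0,0],0,0.8],[[0,0,0],0,0.9],[[0,0,0],0,1],[[0,0,0],0,1]]'
python3 -c "
from h import *
need(458,306.8,13,173.9)"
```

```text
clock: 3.65
eef_pos: [0.46, 0.308, 0.0138]
eef_rot: [0.003, 0.054, 0.999, -0.0]
ft_force: [0.5, -0.6, 0.8]
grip_width: 0.547
clock: 4.05
eef_pos: [0.4612, 0.3087, 0.0159]
eef_rot: [0.004, 0.054, 0.999, 0.0]
ft_force: [-0.5, 0.3, -0.1]
grip_width: 0.349
pos [461.2 308.7  15.9] yaw 173.82 tilt 0.43 t 4.05 F [-0.5  0.3 -0.1] grip 0.349
SHIFT [ 3.  -2.3  2.9] turn -0.08
```

```bash
T='python3 -m pendant'
$T '[[[0,0,0],0,1],[[0,0,-15],0,1],[[0,0,-30],0,1],[[0,0,-40],0,1],[[0,0,-40],0,1]]'
python3 - <<'E'
from h import *
need()
m=robot.camera_model("wrist"); p,d=robot.read_camera("wrist"); cv2.imwrite("pics/w2.png",p[:,:,::-1])
P,C=cloud("wrist",p,d,m); C=C.astype(int); g=(C[:,1]>C[:,0]+30)&(C[:,1]>C[:,2]+20); Q=P[g]
print(np.median(Q,0),np.percentile(Q,[2,98],axis=0))
print(rect(Q,Q.mean(0)[:2],.06,-1,1))
s=robot.read_state(); q=s["eef_rot"]; R=Ro.from_quat([q[1],q[2],q[3],q[0]]).as_matrix(); L=(Q-s["eef_pos"])@R
print("tool frame",np.percentile(L,[1,50,99],axis=0)*1000)
E
```

```text
clock: 4.55
eef_pos: [0.4572, 0.3068, 0.1425]
eef_rot: [-0.0, 0.053, 0.999, -0.002]
ft_force: [1.6, 0.7, -0.5]
grip_width: 0.349
pos [457.2 306.8 142.5] yaw 173.87 tilt 0.25 t 4.55 F [ 1.6  0.7 -0.5] grip 0.349
SHIFT [0. 0. 0.] turn 0
[0.45913099 0.30710393 0.15266482] [[0.42756869 0.29003049 0.14979937]
 [0.50098989 0.32392369 0.15440166]]
[ 4.6380e+02  2.9830e+02  7.7400e+01  4.9600e+01 -7.0000e+00  1.6205e+04
  1.5270e+02]
tool frame [[-42.47343833 -17.20838962  -4.91889089]
 [  0.46757634  -1.66188713  -2.72170967]
 [ 32.52596603  13.73398716   0.35924971]]
```

View pics/w2.png

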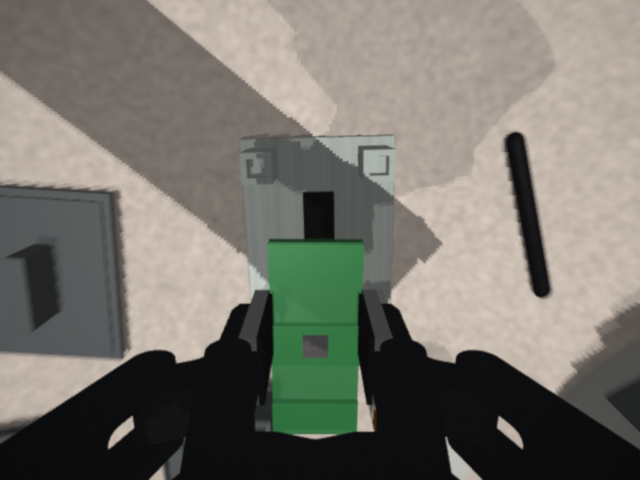

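```bash
T='python3 -m pendant'
$T '[[[0,0,-40],0,1],[[0,0,-40],0,1],[[-20,-40,-10],0,1],[[-20,-49,0],0,1],[[-20,-49,0],0,1],[[-20,-49,0],0,1],[[-20,-49,0],0,1],[[-20,-49,0],0,1]]'
$T '[[[0,-49,0],0,1],[[0,-49,0],0,1],[[0,-49,0],0,1],[[0,-49,0],0,1],[[0,-49,0],0,1],[[0,-49,0],0,1],[[0,-30,0],0,1],[[0,0,0],0,1]]'
python3 -c "
from h import *
need(580,-320,250,174)"
```

```text
clock: 5.4
eef_pos: [0.5457, 0.0289, 0.2562]
eef_rot: [0.011, 0.044, 0.999, 0.006]
ft_force: [1.9, 0.3, -0.1]
grip_width: 0.359
clock: 6.2
eef_pos: [0.5132, -0.3087, 0.26]
eef_rot: [0.015, 0.047, 0.999, 0.005]
ft_force: [-0.4, 0.2, -0.8]
grip_width: 0.349
pos [ 513.2 -308.7  260. ] yaw 174.58 tilt 1.84 t 6.2 F [-0.4  0.2 -0.8] grip 0.349
SHIFT [-67.2  -5.1  12. ] turn 0.58
```

```bash
T='python3 -m pendant'
sed -i 's/"tilt",/"tiltxy",(np.degrees(R[:2,2])).round(2),"tilt",/' h.py
python3 -c "
from h import *
need()"
$T '[[[-17,-2,3],0,1],[[-17,-2,3],0,1],[[-17,-2,3],0,1],[[-15,0,3],0,1],[[0,0,0],0,1],[[0,0,0],0,1]]'
python3 - <<'E'
from h import *
need()
P,C=wcloud("pics/w3.png"); need()
im,h=ortho(P,C,.38,.62,-.50,-.16,2000)
np.savez("reader.npz",P=P,C=C)
c=(.49,-.34)
print("bed",rect(P,c,.1,.0575,.0625),"stage",rect(P,c,.14,.046,.053),"hi",rect(P,c,.1,.0635,.08))
cv2.imwrite("pics/o3.png",np.vstack([im[:,:,::-1],cv2.applyColorMap((np.clip((h-.045)/.04,0,1)*255).astype(np.uint8),cv2.COLORMAP_JET)]) [::1])
print(im.shape)
E
```

```text
pos [ 513.2 -308.7  260. ] yaw 174.58 tiltxy [1.79 0.45] tilt 1.84 t 6.2 F [-0.4  0.2 -0.8] grip 0.349
SHIFT [0. 0. 0.] turn 0
clock: 6.8
eef_pos: [0.581, -0.318, 0.2548]
eef_rot: [0.018, 0.046, 0.999, 0.006]
ft_force: [0.3, 0.5, -1.3]
grip_width: 0.347
pos [ 581.  -318.   254.8] yaw 174.67 tiltxy [2.07 0.59] tilt 2.15 t 6.8 F [ 0.3  0.5 -1.3] grip 0.347
SHIFT [0. 0. 0.] turn 0
pos [ 581.  -317.8  254.8] yaw 174.68 tiltxy [2.08 0.6 ] tilt 2.17 t 6.85 F [ 0.8  0.3 -0.8] grip 0.35
SHIFT [0. 0. 0.] turn 0
bed [ 489.9 -331.4  160.5   35.2  -79.8 4432.    60.7] stage [  496.6  -349.3   196.1   169.8   -83.1 24077.     50.7] hi [ 498.6 -377.9   79.6   35.8  -82.5 2149.    73.9]
(480, 679, 3)
```

View pics/w3.png

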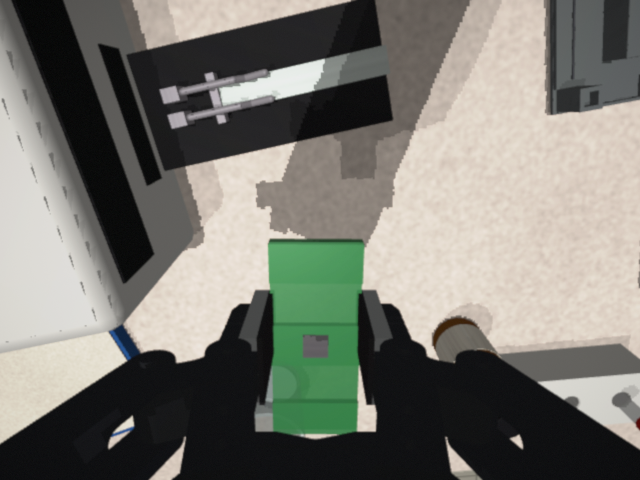

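```bash
cat > bed.py <<'E'
from h import *
f=np.load("reader.npz"); P,C=f["P"],f["C"].astype(int)
k=(np.hypot(P[:,0]-.49,P[:,1]+.34)<.11)&(P[:,2]>.0565)&(P[:,2]<.0635)&(C.min(1)>85); Q=P[k][:,:2]*1000
a=np.radians(-82)
for it in range(6):
    u=np.array([np.cos(a),np.sin(a)]); v=np.array([-u[1],u[0]])
    s=Q@u; w=Q@v; s0=np.percentile(s,.5)
    b=[]
    for t in np.arange(s0+4,s0+72,4):
        m=(s>t)&(s<t+4)
        if m.sum()>15: b.append((t+2,np.percentile(w[m],3),np.percentile(w[m],97)))
    b=np.array(b); mid=(b[:,1]+b[:,2])/2; g=np.polyfit(b[:,0],mid,1); a+=np.arctan(g[0])
print("width",np.median(b[:,2]-b[:,1]),"dir deg",np.degrees(a),"scatter",(mid-np.polyval(g,b[:,0])).std())
wc=np.median(mid); s=Q@u; s0=np.percentile(s[abs(Q@v-wc)<8],.5)
print("rear end at s0 -> toe",(s0+106)*u+wc*v,"home centre",(s0+90)*u+wc*v)
# stop/clips: high points profile along axis
S=P[:,:2]*1000@u-s0-106; W=P[:,:2]*1000@v-wc
for n,m in dict(stop=(abs(W)<5)&(S>10)&(S<40)&(P[:,2]>.0625)&(P[:,2]<.07)).items(): print(n,m.sum(),np.percentile(S[m],[2,50,98]),np.percentile(P[m,2],[5,50,95]))
for sg in (1,-1):
    m=(abs(W-9*sg)<6)&(S>-40)&(S<60)&(P[:,2]>.0645)
    print("clip",sg,m.sum(),np.percentile(S[m],[1,99]),np.percentile(W[m],[3,50,97]),[(t,(P[m&(S>t)&(S<t+4),2]).max().round(4)) for t in range(-20,56,8) if (m&(S>t)&(S<t+4)).any()])
E
python3 bed.py
```

```text
width 18.476270731191164 dir deg -83.38347979037823 scatter 0.09853274086066238
rear end at s0 -> toe [ 495.92578518 -357.32827771] home centre [ 494.08861755 -341.4341022 ]
stop 124 [21.15440634 23.99838102 27.23193072] [0.06312936 0.06477487 0.06602728]
clip 1 956 [-17.94245516  59.45563032] [ 4.93263721  9.33824479 13.74526252] [(-20, np.float64(0.0779)), (-12, np.float64(0.0755)), (-4, np.float64(0.0725)), (4, np.float64(0.0793)), (12, np.float64(0.0793)), (20, np.float64(0.0789)), (28, np.float64(0.0795)), (36, np.float64(0.0793)), (44, np.float64(0.0788)), (52, np.float64(0.0743))]
clip -1 999 [-17.6104314  59.5785389] [-12.92912322  -8.44789271  -4.01791055] [(-20, np.float64(0.0779)), (-12, np.float64(0.0755)), (-4, np.float64(0.0726)), (4, np.float64(0.0791)), (12, np.float64(0.0791)), (20, np.float64(0.0798)), (28, np.float64(0.0795)), (36, np.float64(0.0792)), (44, np.float64(0.078)), (52, np.float64(0.0745))]
```

```bash
T='python3 -m pendant'
$T '[[[0,0,0],7.8,1],[[0,0,0],7.8,1],[[0,0,0],7.8,1],[[0,0,0],7.8,1],[[0,0,0],7.8,1]]'
$T '[[[0,0,0],7.8,1],[[0,0,0],7.8,1],[[0,0,0],7.8,1],[[0,0,0],7.8,1],[[0,0,0],7.8,1],[[0,0,0],0,1]]'
python3 -c "
from h import *
need(487.8,-287.8,110,96.6)"
```

```text
clock: 7.35
eef_pos: [0.5778, -0.3168, 0.2582]
eef_rot: [0.016, 0.388, 0.921, 0.013]
ft_force: [-0.6, -0.6, -0.9]
grip_width: 0.357
clock: 7.95
eef_pos: [0.574, -0.3157, 0.2626]
eef_rot: [0.012, 0.685, 0.728, 0.019]
ft_force: [-0.2, 0.3, -0.5]
grip_width: 0.35
pos [ 574.  -315.7  262.6] yaw 93.46 tiltxy [2.46 0.67] tilt 2.55 t 7.95 F [-0.2  0.3 -0.5] grip 0.35
SHIFT [ 31.7 -90.9 149.1] turn -3.14
```

```bash
T='python3 -m pendant'
$T '[[[8,-22,10],-1.5,1],[[8,-23,20],-1.5,1],[[8,-23,30],0,1],[[8,-22,30],0,1],[[0,0,30],0,1],[[0,0,20],0,1],[[0,0,0],0,1],[[0,0,0],0,1]]'
python3 -c "
from h import *
need(487.8,-287.8,85,96.6)"
```

```text
clock: 8.75
eef_pos: [0.4822, -0.2896, 0.119]
eef_rot: [0.016, 0.652, 0.757, 0.02]
ft_force: [0.6, 1.2, -0.0]
grip_width: 0.352
pos [ 482.2 -289.6  119. ] yaw 98.52 tiltxy [2.87 0.58] tilt 2.93 t 8.75 F [ 0.6  1.2 -0. ] grip 0.352
SHIFT [ 0.9  4.  34.3] turn 1.92
```

```bash
T='python3 -m pendant'
$T '[[[1,4,10],1.9,1],[[0,0,0],0,1],[[0,0,0],0,1]]'
python3 -c "
from h import *
need(487.8,-287.8,85,96.6); print(robot.read_state()['joints'].round(3))"
$T '[[[0,0,12],0,1],[[0,0,0],0,1],[[0,0,0],0,1]]'
python3 -c "
from h import *
need(487.8,-287.8,80,96.6); print(robot.read_state()['joints'].round(3))"
```

```text
clock: 9.05
eef_pos: [0.4883, -0.2891, 0.1136]
eef_rot: [0.018, 0.663, 0.748, 0.021]
ft_force: [-0.2, -0.9, -0.5]
grip_width: 0.352
pos [ 488.3 -289.1  113.6] yaw 96.86 tiltxy [3.16 0.45] tilt 3.19 t 9.05 F [-0.2 -0.9 -0.5] grip 0.352
SHIFT [ 1.3 -1.9 28.5] turn 0.26
[ 0.307  0.271  0.192  1.807 -0.099  1.026  0.66 ]
clock: 9.35
eef_pos: [0.4898, -0.2897, 0.1027]
eef_rot: [0.019, 0.662, 0.749, 0.022]
ft_force: [-0.4, 0.9, -1.3]
grip_width: 0.351
pos [ 489.8 -289.7  102.7] yaw 96.99 tiltxy [3.32 0.38] tilt 3.34 t 9.35 F [-0.4  0.9 -1.3] grip 0.351
SHIFT [ 2.1 -3.1 22.6] turn 0.39
[ 0.309  0.285  0.19   1.815 -0.103  1.001  0.666]
```

```bash
T='python3 -m pendant'
$T '[[[0,0,0],0,1],[[0,0,0],0,1],[[0,0,0],0,1],[[0,0,0],0,1],[[0,0,0],0,1],[[0,0,0],0,1],[[0,0,0],0,1],[[0,0,0],0,1]]' >/dev/null
python3 -c "
from h import *
need(487.8,-287.8,80,96.6); print(robot.read_state()['joints'].round(4))"
$T '[[[0,0,0],0,1],[[0,0,0],0,1],[[0,0,0],0,1],[[0,0,0],0,1],[[0,0,0],0,1],[[0,0,0],0,1],[[0,0,0],0,1],[[0,0,0],0,1]]' >/dev/null
python3 -c "
from h import *
need(487.8,-287.8,80,96.6); print(robot.read_state()['joints'].round(4))"
```

```text
pos [ 489.8 -289.9  103.2] yaw 97.02 tiltxy [3.33 0.37] tilt 3.35 t 10.15 F [ 0.4 -0.1 -0.1] grip 0.349
SHIFT [ 2.3 -3.1 23. ] turn 0.42
[ 0.3092  0.2841  0.1905  1.8144 -0.1024  1.0021  0.6667]
pos [ 489.8 -289.9  103.1] yaw 97.02 tiltxy [3.32 0.37] tilt 3.34 t 10.95 F [-0.3 -0.5 -0.9] grip 0.35
SHIFT [ 2.3 -3.1 23. ] turn 0.42
[ 0.3092  0.2842  0.1905  1.8144 -0.1024  1.0021  0.6667]
```

```bash
T='python3 -m pendant'
N='from h import *
need(487.8,-287.8,80,96.6)'
$T '[[[0,0,-50],0,1],[[0,0,0],0,1],[[0,0,0],0,1]]' >/dev/null; python3 -c "$N"
$T '[[[0,0,10],0,1],[[0,0,10],0,1],[[0,0,10],0,1],[[0,0,10],0,1],[[0,0,10],0,1],[[0,0,0],0,1],[[0,0,0],0,1]]' >/dev/null; python3 -c "$N"
$T '[[[40,0,0],0,1],[[0,0,0],0,1],[[0,0,0],0,1]]' >/dev/null; python3 -c "$N"
$T '[[[-40,0,0],0,1],[[0,0,0],0,1],[[0,0,0],0,1]]' >/dev/null; python3 -c "$N"
$T '[[[0,40,0],0,1],[[0,0,0],0,1],[[0,0,0],0,1]]' >/dev/null; python3 -c "$N"
$T '[[[0,-40,0],0,1],[[0,0,0],0,1],[[0,0,0],0,1]]' >/dev/null; python3 -c "$N"
```

```text
pos [ 486.5 -289.9  154. ] yaw 97.03 tiltxy [3.25 0.4 ] tilt 3.27 t 11.25 F [-0.3  0.7 -1.2] grip 0.353
SHIFT [ 1.9 -2.7 73.9] turn 0.43
pos [ 488.1 -288.7   96. ] yaw 97.03 tiltxy [2.99 0.51] tilt 3.03 t 11.95 F [-0.2 -0.2  0.1] grip 0.352
SHIFT [ 0.9 -1.  16. ] turn 0.43
pos [ 483.5 -248.7   96.8] yaw 96.97 tiltxy [3.06 0.46] tilt 3.1 t 12.25 F [ 0.  -1.2 -0.4] grip 0.345
SHIFT [-39.4  -1.3  16.7] turn 0.37
pos [ 489.6 -289.8   98. ] yaw 97.06 tiltxy [3.19 0.44] tilt 3.22 t 12.55 F [ 0.4  0.  -0.2] grip 0.354
SHIFT [ 2.2 -2.6 17.9] turn 0.46
pos [ 529.6 -286.1  100.5] yaw 96.89 tiltxy [3.17 0.4 ] tilt 3.19 t 12.85 F [-0.7  0.1 -0.1] grip 0.347
SHIFT [  3.4 -42.8  18.2] turn 0.29
pos [ 488.2 -290.3   97.9] yaw 96.94 tiltxy [3.14 0.42] tilt 3.17 t 13.15 F [ 0.2  0.6 -0.4] grip 0.349
SHIFT [ 2.5 -1.1 17.8] turn 0.34
```

```bash
T='python3 -m pendant'
N='from h import *
need(487.8,-287.8,80,96.6)'
$T '[[[0,0,-50],0,1],[[0,0,0],0,1],[[0,0,10],0,1],[[0,0,10],0,1],[[0,0,10],0,1],[[0,0,10],0,1],[[0,0,10],0,1],[[0,0,0],0,1]]' >/dev/null; python3 -c "$N"
$T '[[[0,0,-50],0,1],[[0,0,-50],0,1],[[0,0,10],0,1],[[0,0,10],0,1],[[0,0,10],0,1],[[0,0,10],0,1],[[0,0,10],0,1],[[0,0,10],0,1]]' >/dev/null; python3 -c "$N"
$T '[[[0,0,5],0,1],[[0,0,5],0,1],[[0,0,5],0,1],[[0,0,5],0,1],[[0,0,5],0,1],[[0,0,5],0,1],[[0,0,5],0,1],[[0,0,5],0,1]]' >/dev/null; python3 -c "$N"
```

```text
pos [ 487.3 -289.3   92. ] yaw 96.93 tiltxy [2.94 0.51] tilt 2.99 t 13.95 F [ 0.6  0.  -1.2] grip 0.349
SHIFT [ 1.4  0.1 12.1] turn 0.33
pos [ 483.6 -288.8  127.8] yaw 96.93 tiltxy [2.6  0.64] tilt 2.68 t 14.75 F [ 0.8 -0.4  0.1] grip 0.347
SHIFT [ 0.3  2.  48. ] turn 0.33
pos [ 485.  -288.    82.8] yaw 96.94 tiltxy [2.48 0.69] tilt 2.57 t 15.55 F [ 0.  -0.1 -0.4] grip 0.348
SHIFT [-0.2  2.6  3. ] turn 0.34
```

```bash
T='python3 -m pendant'
N='from h import *
need(487.8,-287.8,68,96.6)'
for i in 1 2; do $T '[[[0,0,-50],0,1],[[0,0,-50],0,1],[[0,0,11],0,1],[[0,0,11],0,1],[[0,0,11],0,1],[[0,0,11],0,1],[[0,0,11],0,1],[[0,0,11],0,1]]' >/dev/null
$T '[[[0,0,10],0,1],[[0,0,10],0,1],[[0,0,10],0,1],[[0,0,5],0,1],[[0,0,0],0,1]]' >/dev/null; python3 -c "$N"; done
```

```text
pos [ 482.  -285.9   70.3] yaw 96.96 tiltxy [1.93 0.92] tilt 2.14 t 16.85 F [-0.2 -0.2  0. ] grip 0.354
SHIFT [-2.6  5.5  2.5] turn 0.36
pos [ 480.3 -285.    62.1] yaw 96.95 tiltxy [1.64 1.03] tilt 1.93 t 18.15 F [ 1.4  0.7 -0.4] grip 0.355
SHIFT [-3.6  7.2 -5.7] turn 0.35
```

```bash
T='python3 -m pendant'
N='from h import *
need(487.8,-287.8,68,96.6)'
$T '[[[0,0,-8],0,1],[[-3,7,0],0.4,1],[[0,0,0],0,1],[[0,0,0],0,1]]' >/dev/null; python3 -c "$N"
```

```text
pos [ 489.4 -288.2   72.9] yaw 96.51 tiltxy [1.81 0.95] tilt 2.05 t 18.55 F [-0.9 -0.2 -0.9] grip 0.353
SHIFT [ 0.5 -1.7  4.9] turn -0.09
```

```bash
T='python3 -m pendant'
N='from h import *
need(487.8,-287.8,62,96.6)'
$T '[[[0,-1.5,4],0,1],[[0,0,3],0,1],[[0,0,0],0,1],[[0,0,0],0,1]]' >/dev/null; python3 -c "$N"
for i in 1 2 3 4; do $T '[[[0,0,1.5],0,1],[[0,0,0],0,1]]' >/dev/null; python3 -c "$N"; done
python3 - <<'E'
from h import *
p,d=robot.read_camera("side"); cv2.imwrite("pics/s1.png",cv2.resize(p[300:480,270:430],None,fx=4,fy=4,interpolation=cv2.INTER_CUBIC)[:600,:,::-1])
E
```

```text
pos [ 487.8 -288.2   65.2] yaw 96.51 tiltxy [1.81 0.95] tilt 2.05 t 18.95 F [-0.   1.3 -0.5] grip 0.349
SHIFT [ 0.4 -0.1  3.2] turn -0.09
pos [ 487.8 -288.1   63.5] yaw 96.51 tiltxy [1.8  0.96] tilt 2.04 t 19.15 F [-0.3 -0.2 -0.3] grip 0.351
SHIFT [0.3 0.  1.5] turn -0.09
pos [ 487.8 -288.1   61.9] yaw 96.52 tiltxy [1.8  0.96] tilt 2.04 t 19.35 F [-1.  -1.2 -0.5] grip 0.355
SHIFT [ 0.3 -0.  -0.1] turn -0.08
pos [ 487.9 -288.1   60.3] yaw 96.51 tiltxy [1.81 0.95] tilt 2.04 t 19.55 F [-0.9  0.3 -0.1] grip 0.346
SHIFT [ 0.4  0.  -1.7] turn -0.09
pos [ 488.  -288.1   58.7] yaw 96.51 tiltxy [1.81 0.95] tilt 2.04 t 19.75 F [-0.6  0.2 -0.1] grip 0.344
SHIFT [ 0.3 -0.  -3.3] turn -0.09
```

View pics/s1.png

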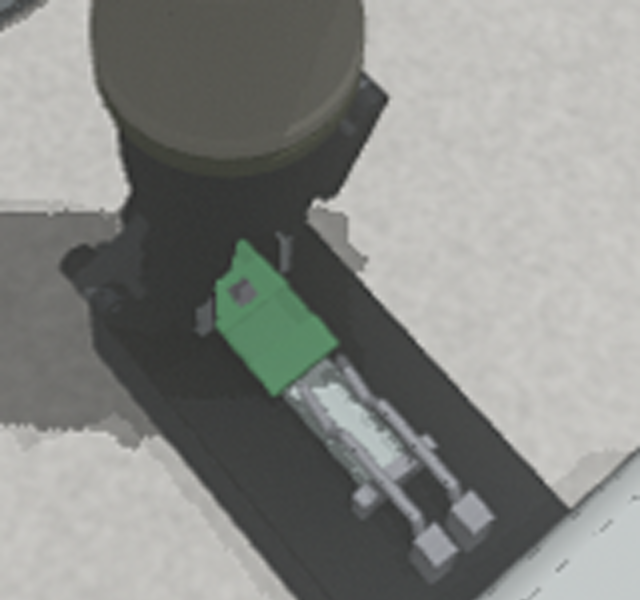

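```bash
T='python3 -m pendant'
N='from h import *
need(487.8,-287.8,56,96.6)'
for i in 1 2 3 4; do $T '[[[0,0,1],0,1],[[0,0,0],0,1]]' >/dev/null; python3 -c "$N"|head -1; done
python3 - <<'E'
from h import *
s=robot.read_state()
m=robot.camera_model("side"); p,d=robot.read_camera("side"); P,C=cloud("side",p,d,m); C=C.astype(int); g=(C[:,1]>C[:,0]+30)&(C[:,1]>C[:,2]+20); Q=P[g]
print(len(Q),np.percentile(Q,[2,25,50,75,98],axis=0).round(4))
E
```

```text
pos [ 488.1 -288.1   57.8] yaw 96.51 tiltxy [1.82 0.95] tilt 2.05 t 20.0 F [-0.6  0.   0.4] grip 0.355
pos [ 488.3 -288.2   57.2] yaw 96.51 tiltxy [1.85 0.94] tilt 2.07 t 20.2 F [-0.2  0.6  2.7] grip 0.348
pos [ 488.5 -288.3   57.2] yaw 96.51 tiltxy [1.87 0.94] tilt 2.09 t 20.4 F [-1.   0.3  1.6] grip 0.352
pos [ 488.8 -288.4   57.1] yaw 96.5 tiltxy [1.91 0.93] tilt 2.13 t 20.6 F [-1.1  0.4  3. ] grip 0.344
590 [[ 0.4747 -0.3347  0.0611]
 [ 0.4824 -0.325   0.0634]
 [ 0.4912 -0.3133  0.0648]
 [ 0.4982 -0.303   0.0659]
 [ 0.5057 -0.2838  0.068 ]]
```

```bash
T='python3 -m pendant'
N='from h import *
need(493.3,-334.5,57,96.6)'
for i in 1 2 3 4; do $T '[[[-4,0,0],0,1],[[-4,0,0],0,1],[[0,0,0.2],0,1]]' >/dev/null; python3 -c "$N"; done
```

```text
pos [ 490.5 -296.7   57. ] yaw 96.55 tiltxy [1.97 0.94] tilt 2.19 t 20.95 F [-2.   0.7  6. ] grip 0.348
SHIFT [-37.9  -1.5  -0.6] turn -0.05
pos [ 492.1 -304.8   57. ] yaw 96.56 tiltxy [2.02 0.96] tilt 2.23 t 21.25 F [-2.4  0.5  6.8] grip 0.35
SHIFT [-29.6  -2.1  -0.5] turn -0.04
pos [ 493.5 -310.5   57. ] yaw 96.66 tiltxy [1.98 1.17] tilt 2.3 t 21.55 F [-2.4 -1.9  7.5] grip 0.348
SHIFT [-23.8  -2.9  -0.5] turn 0.06
pos [ 495.  -316.8   57.1] yaw 96.75 tiltxy [1.97 1.31] tilt 2.36 t 21.85 F [-1.5 -1.   6.1] grip 0.348
SHIFT [-17.4  -3.7  -0.4] turn 0.15
```

```bash
T='python3 -m pendant'
N='from h import *
need(493.3,-334.5,57,96.6)'
for i in 1 2 ; do $T '[[[-3,-2.5,0],0,1],[[-3,-1,0],0,1],[[0,0,0],0,1]]' >/dev/null; python3 -c "$N"; done
python3 - <<'E'
from h import *
p,d=robot.read_camera("side"); cv2.imwrite("pics/s2.png",cv2.resize(p[340:480,300:440],None,fx=4,fy=4,interpolation=cv2.INTER_CUBIC)[:600,:,::-1])
E
```

```text
pos [ 493.5 -321.7   57.2] yaw 96.85 tiltxy [2.05 1.4 ] tilt 2.48 t 22.15 F [-0.8 -0.7  4.1] grip 0.351
SHIFT [-12.7  -1.7  -0.1] turn 0.25
pos [ 491.7 -327.    57.1] yaw 96.96 tiltxy [2.12 1.48] tilt 2.59 t 22.45 F [-0.8  0.6  4.3] grip 0.35
SHIFT [-7.6  0.6  0. ] turn 0.36
```

View pics/s2.png

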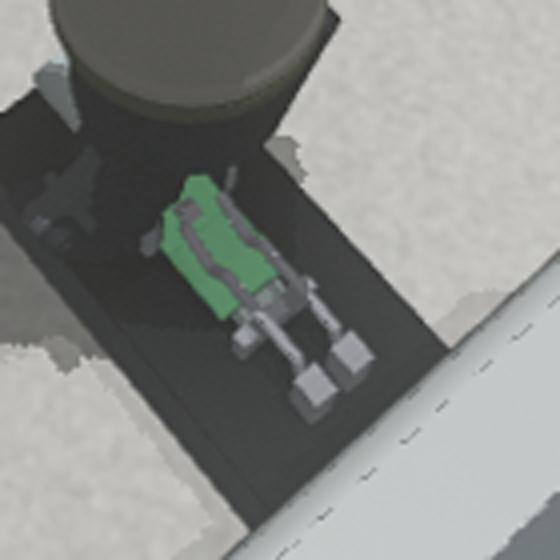

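```bash
T='python3 -m pendant'
N='from h import *
need(493.3,-334.5,57,96.6)'
for i in 1 2 3 4 ; do $T '[[[-2,0,0],0,1],[[-2,0,0],0,1],[[0,0,0],0,1]]' >/dev/null; python3 -c "$N"; done
```

```text
pos [ 492.2 -330.3   57. ] yaw 96.99 tiltxy [2.09 1.56] tilt 2.61 t 22.8 F [-1.   0.3  4.9] grip 0.351
SHIFT [-4.3  0.6 -0.1] turn 0.39
pos [ 492.8 -333.    57.1] yaw 97.06 tiltxy [2.05 1.71] tilt 2.67 t 23.1 F [0.1 0.2 5.5] grip 0.346
SHIFT [-1.5  0.3  0. ] turn 0.46
pos [ 492.9 -333.5   57.1] yaw 97.18 tiltxy [1.88 2.06] tilt 2.8 t 23.4 F [-0.8  0.1  5.4] grip 0.349
SHIFT [-1.1  0.3  0.1] turn 0.58
pos [ 492.9 -333.4   57.1] yaw 97.31 tiltxy [1.69 2.47] tilt 3.0 t 23.7 F [-0.5 -0.9  5.8] grip 0.35
SHIFT [-1.1  0.3  0.1] turn 0.71
```

```bash
T='python3 -m pendant'
N='from h import *
need(493.3,-334.5,57,96.6)'
$T '[[[0,0,0],0,0.75],[[0,0,0],0,0.4],[[0,0,0],0,0.4],[[0,0,0],0,0.4],[[0,0,-10],0,0.4],[[0,0,-20],0,0.4],[[10,0,-40],0,0.4],[[30,0,-40],0,0.4]]' 
$T '[[[-20,0,-40],0,0.4],[[-40,0,-40],0,0],[[-40,0,0],0,0],[[0,0,0],0,0],[[0,0,0],0,0]]'
python3 -c "$N"
python3 - <<'E'
from h import *
P,C=wcloud("pics/w4.png"); np.savez("reader2.npz",P=P,C=C)
P,C=P,C.astype(int)
a=np.radians(-83.4); u=np.array([np.cos(a),np.sin(a)]); v=np.array([-u[1],u[0]])
g=(C[:,1]>C[:,0]+30)&(C[:,1]>C[:,2]+20); Q=P[g]
print(rect(Q,(.494,-.341),.07,.055,.08)); D=Q[:,:2]*1000-[494.1,-341.4]; print("along",np.percentile(D@u,[.5,99.5]),"across",np.percentile(D@v,[.5,99.5]),"z",np.percentile(Q[:,2],[2,50,98]))
E
```

```text
clock: 24.5
eef_pos: [0.4791, -0.3008, 0.1659]
eef_rot: [-0.009, 0.663, 0.748, 0.023]
ft_force: [0.2, -0.4, 0.7]
grip_width: 0.597
clock: 25.0
eef_pos: [0.4915, -0.4011, 0.2522]
eef_rot: [-0.004, 0.661, 0.75, 0.024]
ft_force: [0.8, 0.1, -0.1]
grip_width: 0.999
pos [ 491.5 -401.1  252.2] yaw 97.31 tiltxy [1.49 2.35] tilt 2.78 t 25.0 F [ 0.8  0.1 -0.1] grip 0.999
SHIFT [ 58.5   4.1 197.8] turn 0.71
[ 493.6 -341.3   76.2   32.4  -83.2 3472.    66.5]
along [-38.13994755  37.67043441] across [-16.7977382   15.60885491] z [0.05125067 0.06642354 0.07433459]
```

View pics/w4.png

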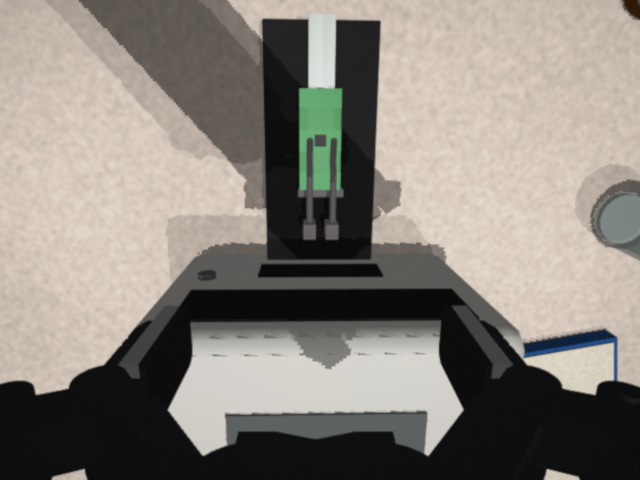

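```bash
python3 - <<'E'
from h import *
a=np.radians(-83.4); u=np.array([np.cos(a),np.sin(a)]); v=np.array([-u[1],u[0]])
for f in ("reader.npz","reader2.npz"):
    f=np.load(f); P,C=f["P"],f["C"].astype(int); D=P[:,:2]*1000-[495.9,-357.3]; S=D@u; W=D@v; g=(C[:,1]>C[:,0]+30)&(C[:,1]>C[:,2]+20)
    for sg in (1,-1): print(sg,[(t,np.percentile(P[m,2],90).round(4)) for t in range(-18,24,4) if (m:=~g&(P[:,2]>.0635)&(abs(W-9*sg)<4)&(S>t)&(S<t+4)).sum()>3])
need(470,-60,150,175)
E
```

```text
1 [(-18, np.float64(0.0774)), (-14, np.float64(0.0755)), (-10, np.float64(0.0738)), (-6, np.float64(0.0722)), (-2, np.float64(0.0733)), (2, np.float64(0.0781)), (6, np.float64(0.0789)), (10, np.float64(0.0787)), (14, np.float64(0.0786)), (18, np.float64(0.0788)), (22, np.float64(0.0789))]
-1 [(-18, np.float64(0.0777)), (-14, np.float64(0.0761)), (-10, np.float64(0.0739)), (-6, np.float64(0.0718)), (-2, np.float64(0.0735)), (2, np.float64(0.0779)), (6, np.float64(0.0787)), (10, np.float64(0.0789)), (14, np.float64(0.0785)), (18, np.float64(0.0786)), (22, np.float64(0.0781))]
1 [(-18, np.float64(0.0784)), (-14, np.float64(0.0768)), (-10, np.float64(0.0748)), (-6, np.float64(0.072)), (-2, np.float64(0.0733)), (2, np.float64(0.0783)), (6, np.float64(0.0791)), (10, np.float64(0.0795)), (14, np.float64(0.0792)), (18, np.float64(0.0794)), (22, np.float64(0.0786))]
-1 [(-18, np.float64(0.0781)), (-14, np.float64(0.0767)), (-10, np.float64(0.0745)), (-6, np.float64(0.072)), (-2, np.float64(0.0728)), (2, np.float64(0.078)), (6, np.float64(0.0791)), (10, np.float64(0.0791)), (14, np.float64(0.0793)), (18, np.float64(0.079)), (22, np.float64(0.0793))]
pos [ 491.  -401.2  251.7] yaw 97.29 tiltxy [1.43 2.36] tilt 2.76 t 25.05 F [-1.3 -0.6  0.9] grip 0.998
SHIFT [337.   19.1 115.1] turn -77.71
```

```bash
T='python3 -m pendant'
N='from h import *
need(540,-60,200,185)'
$T '[[[45,0,0],0,0],[[45,0,0],0,0],[[45,0,0],0,0],[[45,0,0],0,0],[[45,0,0],0,0],[[45,0,0],0,0],[[0,0,0],0,0]]' >/dev/null; python3 -c "$N"
$T '[[[0,0,0],-8.5,0],[[0,0,0],-8.5,0],[[0,0,0],-8.5,0],[[0,0,0],-8.5,0],[[0,0,0],-8.5,0],[[0,0,0],0,0]]' >/dev/null; python3 -c "$N"
$T '[[[0,0,0],-8.5,0],[[0,0,0],-8.5,0],[[0,0,0],-8.5,0],[[0,0,0],-8.5,0],[[0,0,0],-8.5,0],[[0,0,0],0,0]]' >/dev/null; python3 -c "$N"
```

```text
pos [ 450.8 -118.1  258.7] yaw 97.62 tiltxy [1.06 2.39] tilt 2.61 t 25.75 F [-0.4 -0.4 -0.4] grip 1.003
SHIFT [43.5 94.6 62.7] turn -87.38
pos [ 447.1 -112.   258. ] yaw 140.67 tiltxy [0.93 2.37] tilt 2.54 t 26.35 F [ 0.1 -0.  -0.9] grip 1.001
SHIFT [-39.7  96.6  61.6] turn -44.33
pos [ 444.7 -109.9  257.1] yaw -176.82 tiltxy [0.79 2.37] tilt 2.5 t 26.95 F [-0.4  0.9 -0.5] grip 0.998
SHIFT [-97.   42.1  60.4] turn -1.82
```

```bash
T='python3 -m pendant'
cat > tr.py <<'E'
from h import *
import sys
x,y=float(sys.argv[1]),float(sys.argv[2])
s=robot.read_state(); P,C=wcloud(); c=np.array((x,y))/1000
ct=np.hypot(P[:,0]-c[0],P[:,1]-c[1])<.085
print("cols",rect(P,c,.085,.045,.054),"plate",rect(P,c,.085,.009,.0165)); r=rect(P,c,.035,.039,.0465); print("rib",r)
b=(.465,.309); print("base",rect(P,b,.085,.0395,.046))
if len(sys.argv)>3: need(x,y,float(sys.argv[3]),float(sys.argv[4]))
E
$T '[[[-32,14,10],-1.8,0],[[-32,14,10],0,0],[[-32,14,10],0,0],[[0,0,0],0,0],[[0,0,0],0,0]]' >/dev/null
python3 tr.py 474 -59 80 185
```

```text
cols [ 473.7  -58.8  118.2   87.8    5.  1702.    47.5] plate [ 4.7350e+02 -5.8700e+01  1.2290e+02  9.3400e+01  5.1000e+00  1.3447e+04
  1.3700e+01]
rib [ 473.5  -58.7   49.9   12.     5.  1094.    43.6]
base None
pos [540.  -57.9 229.4] yaw -177.18 tiltxy [0.81 2.4 ] tilt 2.53 t 27.5 F [ 0.2  0.8 -0.7] grip 1.001
SHIFT [ 68.4  -4.  148.3] turn -2.18
```

```bash
T='python3 -m pendant'
N='from h import *
need(473.6,-58.8,60,185)'
$T '[[[17,-1,25],-2.2,0.5],[[17,-1,25],0,0.5],[[17,-1,25],0,0.5],[[17,-1,25],0,0.5],[[0,0,20],0,0.5],[[0,0,10],0,0.5],[[0,0,0],0,0.5],[[0,0,0],0,0.5]]' >/dev/null; python3 -c "$N"
```

```text
pos [469.7 -65.8  98.5] yaw -176.57 tiltxy [1.27 2.32] tilt 2.64 t 28.3 F [0.5 0.3 1. ] grip 0.504
SHIFT [-3.4  5.3 38.8] turn -1.57
```

```bash
T='python3 -m pendant'
N='from h import *
need(473.6,-58.8,18,185)'
$T '[[[-3,5,13],-1.6,0.5],[[0,0,13],0,0.5],[[0,0,13],0,0.5],[[0,0,0],0,0.5],[[0,0,0],0,0.5]]' >/dev/null; python3 -c "$N"
```

```text
pos [476.  -58.1  58.7] yaw -174.82 tiltxy [1.5  2.31] tilt 2.76 t 28.8 F [0.3 0.8 0.7] grip 0.503
SHIFT [ 3.6 -2.  40.6] turn 0.18
```

```bash
T='python3 -m pendant'
N='from h import *
need(473.6,-58.8,18,185)'
$T '[[[2,-1,13],0,0.5],[[1,0,13],0,0.5],[[0,0,10],0,0.5],[[0,0,2],0,0.5],[[0,0,0],0,0.5],[[0,0,0],0,0.5]]' >/dev/null; python3 -c "$N"
$T '[[[0,0,0],0,0.7],[[0,0,0],0,0.8],[[0,0,0],0,1],[[0,0,0],0,1],[[0,0,0],0,1]]' >/dev/null; python3 -c "$N"
```

```text
pos [475.6 -57.7  20. ] yaw -174.81 tiltxy [1.63 2.31] tilt 2.83 t 29.4 F [ 0.2 -0.5 -0.4] grip 0.497
SHIFT [ 2.1 -1.   1.9] turn 0.19
pos [476.5 -57.8  21.8] yaw -174.83 tiltxy [1.75 2.31] tilt 2.89 t 29.9 F [-0.2 -0.4 -0.7] grip 0.128
SHIFT [ 3.1 -0.9  3.6] turn 0.17
```

```bash
T='python3 -m pendant'
N='from h import *
need(473.6,-58.8,18,185); print(robot.read_state()["moment"].round(2))'
$T '[[[0,0,5],0,1],[[0,0,5],0,1],[[0,0,5],0,1],[[0,0,5],0,1],[[0,0,5],0,1],[[0,0,5],0,1],[[0,0,5],0,1],[[0,0,5],0,1]]' >/dev/null; python3 -c "$N"
$T '[[[0,0,5],0,1],[[0,0,5],0,1],[[0,0,5],0,1],[[0,0,5],0,1],[[0,0,5],0,1],[[0,0,5],0,1],[[0,0,0],0,1],[[0,0,0],0,1]]' >/dev/null; python3 -c "$N"
```

```text
pos [480.1 -56.9  18.7] yaw -175.04 tiltxy [1.7  2.62] tilt 3.12 t 30.7 F [-41.    2.8  86.1] grip 0.124
SHIFT [ 6.7 -1.3  0.5] turn -0.04
[0.3  7.63 0.1 ]
pos [481.  -57.8  21.8] yaw -175.23 tiltxy [1.64 2.81] tilt 3.26 t 31.5 F [-1.   0.2 -1.6] grip 0.126
SHIFT [ 7.6 -0.6  3.5] turn -0.23
[-0.06  0.03  0.04]
```

```bash
T='python3 -m pendant'
cat > held.py <<'E'
from h import *
# pose of held thing: plane fit of plate points + column rectangle, relative to TCP
s=robot.read_state(); e=s["eef_pos"]; P,C=wcloud(); need()
k=(np.hypot(P[:,0]-e[0],P[:,1]-e[1])<.1)&(P[:,2]<e[2]+.06)&(P[:,2]>e[2]-.03); Q=P[k]
g=C[k].astype(int).max(1)<150; Q=Q[g]
h,b=np.histogram(Q[:,2]-e[2],np.arange(-.02,.05,.0025)); print(dict(zip((b[:-1]*1000).round(1).tolist(),h.tolist())))
import sys
z0=float(sys.argv[1])/1000  # plate top height relative to TCP
m=abs(Q[:,2]-e[2]-z0)<.005
for _ in range(5):
    A=np.c_[Q[:,0]-e[0],Q[:,1]-e[1],np.ones(len(Q))]; co=np.linalg.lstsq(A[m],Q[m,2],rcond=None)[0]; r=Q[:,2]-A@co; m=abs(r)<.0025
print("plate slope deg (d z/dx,dz/dy)",np.degrees(co[:2]).round(2),"height at tcp",(co[2]-e[2])*1000,m.sum())
F=Q.copy(); F[:,2]=r; F[:,:2]=Q[:,:2]
print("plate",rect(F,e[:2],.1,-.0025,.0025),"cols",rect(F,e[:2],.1,.031,.037),"tcp",(e*1000).round(1))
E
$T '[[[0,0,-30],0,1],[[0,0,-30],0,1],[[0,0,-30],0,1],[[0,0,-30],0,1],[[0,0,0],0,1],[[0,0,0],0,1]]' >/dev/null; python3 held.py -7
python3 - <<'E'
from h import *
p,d=robot.read_camera("wrist"); cv2.imwrite("pics/w5.png",p[:,:,::-1])
E
```

```text
pos [476.1 -63.7 142.6] yaw -175.21 tiltxy [1.39 2.81] tilt 3.14 t 32.15 F [ 0.5 -0.7 -0.5] grip 0.129
SHIFT [0. 0. 0.] turn 0
{-20.0: 0, -17.5: 0, -15.0: 0, -12.5: 9, -10.0: 1860, -7.5: 25400, -5.0: 11220, -2.5: 2373, -0.0: 1463, 2.5: 369, 5.0: 459, 7.5: 558, 10.0: 587, 12.5: 656, 15.0: 1556, 17.5: 1775, 20.0: 1152, 22.5: 5784, 25.0: 2402, 27.5: 4135, 30.0: 1277, 32.5: 251, 35.0: 415, 37.5: 884, 40.0: 331, 42.5: 690, 45.0: 1247, 47.5: 1487}
plate slope deg (d z/dx,dz/dy) [-0.95  1.63] height at tcp -6.044366364573256 37749
plate [ 4.7100e+02 -6.3200e+01  1.2280e+02  9.3300e+01  4.7000e+00  3.7749e+04
 -0.0000e+00] cols [ 453.6  -65.6   88.7   80.9  -85.2 7343.    33.9] tcp [475.9 -63.6 142.5]
```

View pics/w5.png

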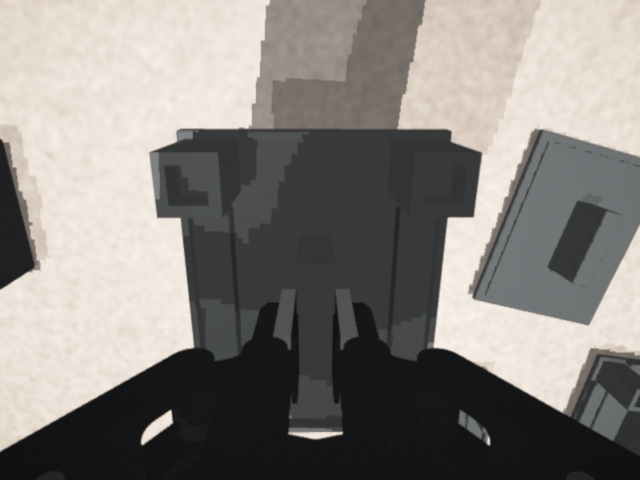

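```bash
T='python3 -m pendant'
N='from h import *
need(470,307.8,90,175.4)'
$T '[[[0,20,0],1.2,1],[[0,40,0],1.2,1],[[0,40,0],1.2,1],[[0,40,0],1.2,1],[[0,40,0],1.2,1],[[0,40,0],1.2,1],[[0,40,0],1,1],[[0,0,0],0,1]]' >/dev/null; python3 -c "$N"
```

```text
pos [466.7 204.  143.6] yaw 176.03 tiltxy [0.43 2.71] tilt 2.74 t 33.0 F [-1.  -0.7 -1.7] grip 0.125
SHIFT [  4.1 101.1  58.5] turn 0.63
```

```bash
T='python3 -m pendant'
N='from h import *
need(470,307.8,90,175.4)'
$T '[[[0,30,0],0.3,1],[[0,30,0],0.3,1],[[0,30,0],0,1],[[0,9,0],0,1],[[0,0,15],0,1],[[0,0,15],0,1],[[0,0,0],0,1],[[0,0,0],0,1]]' >/dev/null; python3 -c "$N"; python3 held.py -7
```

```text
pos [470.3 303.7 106.7] yaw 175.52 tiltxy [-0.42  2.26] tilt 2.3 t 33.8 F [ 0.3 -0.5 -1.3] grip 0.124
SHIFT [ 0.4  3.5 16.9] turn 0.12
pos [470.2 303.5 106.7] yaw 175.5 tiltxy [-0.43  2.25] tilt 2.29 t 33.85 F [-0.8 -0.2 -1.6] grip 0.127
SHIFT [0. 0. 0.] turn 0
{-20.0: 0, -17.5: 0, -15.0: 0, -12.5: 33, -10.0: 2334, -7.5: 13492, -5.0: 20369, -2.5: 3727, -0.0: 1642, 2.5: 846, 5.0: 449, 7.5: 535, 10.0: 590, 12.5: 631, 15.0: 675, 17.5: 1775, 20.0: 1944, 22.5: 4813, 25.0: 2033, 27.5: 2679, 30.0: 4278, 32.5: 435, 35.0: 396, 37.5: 933, 40.0: 282, 42.5: 604, 45.0: 1161, 47.5: 1469}
plate slope deg (d z/dx,dz/dy) [-2.92  1.51] height at tcp -6.119015041449114 37699
plate [ 4.6510e+02  3.0470e+02  1.2240e+02  9.3600e+01 -4.5000e+00  3.7699e+04
 -0.0000e+00] cols [ 449.4  305.3   88.6   81.8   85.5 7383.    33.9] tcp [470.3 303.7 106.7]
```

```bash
T='python3 -m pendant'
N='from h import *
need(471.0,307.6,72,175.3)'
$T '[[[-0.5,4,10],0.2,1],[[0,0,10],0,1],[[0,0,8],0,1],[[0,0,0],0,1],[[0,0,0],0,1]]' >/dev/null; python3 -c "$N"
```

```text
pos [471.6 308.3  77.3] yaw 175.22 tiltxy [-0.36  2.27] tilt 2.3 t 34.35 F [ 0.1 -0.1 -0.7] grip 0.127
SHIFT [ 0.5 -1.   5.3] turn -0.08
```

```bash
T='python3 -m pendant'
N='from h import *
need(471.0,307.6,50,175.3)'
$T '[[[0.5,-0.8,4],0,1],[[0,0,3],0,1],[[0,0,0],0,1]]' >/dev/null; python3 held.py -7
for i in 1 2 3 4; do $T '[[[0,0,2],0,1],[[0,0,0],0,1]]' >/dev/null; python3 -c "$N"; done
```

```text
pos [471.4 308.   70.4] yaw 175.22 tiltxy [-0.31  2.3 ] tilt 2.32 t 34.7 F [-0.5 -0.5 -1.5] grip 0.125
SHIFT [0. 0. 0.] turn 0
{-20.0: 0, -17.5: 0, -15.0: 0, -12.5: 17, -10.0: 2395, -7.5: 13859, -5.0: 20337, -2.5: 3392, -0.0: 1712, 2.5: 766, 5.0: 431, 7.5: 529, 10.0: 588, 12.5: 612, 15.0: 697, 17.5: 1832, 20.0: 1879, 22.5: 4914, 25.0: 1959, 27.5: 2893, 30.0: 4111, 32.5: 392, 35.0: 399, 37.5: 918, 40.0: 293, 42.5: 641, 45.0: 1145, 47.5: 1457}
plate slope deg (d z/dx,dz/dy) [-2.82  1.54] height at tcp -6.125518942651925 37723
plate [ 4.6670e+02  3.0860e+02  1.2420e+02  9.3900e+01 -5.0000e+00  3.7723e+04
 -0.0000e+00] cols [ 450.   309.5   88.8   81.2   85.2 7396.    33.9] tcp [471.2 307.9  70.2]
pos [471.5 308.1  68.6] yaw 175.22 tiltxy [-0.29  2.32] tilt 2.34 t 34.9 F [-0.9 -0.4 -1.6] grip 0.128
SHIFT [ 0.3 -1.3 18.6] turn -0.08
pos [471.6 308.3  66.6] yaw 175.22 tiltxy [-0.27  2.32] tilt 2.34 t 35.1 F [-0.2  0.4 -0.6] grip 0.127
SHIFT [ 0.4 -1.4 16.5] turn -0.08
pos [471.6 308.4  64.4] yaw 175.22 tiltxy [-0.27  2.33] tilt 2.34 t 35.3 F [ 0.4  0.  -1.1] grip 0.134
SHIFT [ 0.4 -1.4 14.4] turn -0.08
pos [471.6 308.5  62.2] yaw 175.22 tiltxy [-0.27  2.33] tilt 2.34 t 35.5 F [ 0.1  0.6 -1.3] grip 0.122
SHIFT [ 0.4 -1.4 12.2] turn -0.08
```

```bash
T='python3 -m pendant'
N='from h import *
need(471.0,307.6,50,175.3)'
$T '[[[1,-0.5,1],0,1],[[0,0,0],0,1]]' >/dev/null; python3 -c "$N"|head -1
for i in 1 2 3 4 5; do $T '[[[0,0,2],0,1],[[0,0,0],0,1]]' >/dev/null; python3 -c "$N"|head -1; done
```

```text
pos [470.4 308.1  61.1] yaw 175.22 tiltxy [-0.27  2.32] tilt 2.34 t 35.7 F [-0.3  0.2 -1.5] grip 0.127
pos [470.4 308.2  59. ] yaw 175.22 tiltxy [-0.27  2.33] tilt 2.34 t 35.9 F [ 0.2 -0.5 -1.7] grip 0.125
pos [470.8 308.6  57.5] yaw 175.22 tiltxy [-0.22  2.36] tilt 2.37 t 36.1 F [-1.9 -1.5  1.8] grip 0.127
pos [471.  309.   56.6] yaw 175.23 tiltxy [-0.18  2.36] tilt 2.37 t 36.3 F [-2.9 -2.2  4.5] grip 0.129
pos [470.6 308.9  56.1] yaw 175.24 tiltxy [-0.19  2.31] tilt 2.32 t 36.5 F [-2.  -2.2  4.8] grip 0.131
pos [470.5 308.9  55.8] yaw 175.25 tiltxy [-0.17  2.27] tilt 2.28 t 36.7 F [-1.1 -2.1  4.7] grip 0.124
```

```bash
T='python3 -m pendant'
N='from h import *
need(471.0,307.6,50,175.3)'
for i in 1 2 3 4 5; do $T '[[[0.5,-0.7,2.5],0,1],[[0,0,2.5],0,1]]' >/dev/null; python3 -c "$N"|head -1; done;python3 held.py -7
```

```text
pos [470.1 309.4  53.9] yaw 175.31 tiltxy [-0.1   2.31] tilt 2.31 t 36.9 F [-11.8  -6.7  30. ] grip 0.128
pos [470.1 309.4  53.9] yaw 175.35 tiltxy [0.02 2.28] tilt 2.28 t 37.1 F [-13.8 -11.   32.7] grip 0.128
pos [470.1 309.5  53.9] yaw 175.39 tiltxy [0.15 2.27] tilt 2.27 t 37.3 F [-13.4  -9.3  31.5] grip 0.131
pos [470.2 309.4  53.9] yaw 175.4 tiltxy [0.28 2.25] tilt 2.27 t 37.5 F [-12.9  -8.5  31.1] grip 0.125
pos [470.2 309.5  53.9] yaw 175.42 tiltxy [0.41 2.25] tilt 2.28 t 37.7 F [-13.4  -9.6  32.1] grip 0.126
pos [470.2 309.4  53.9] yaw 175.41 tiltxy [0.4  2.24] tilt 2.28 t 37.75 F [-11.   -7.   29.3] grip 0.125
SHIFT [0. 0. 0.] turn 0
{-20.0: 0, -17.5: 0, -15.0: 0, -12.5: 2, -10.0: 322, -7.5: 34534, -5.0: 3162, -2.5: 3561, -0.0: 404, 2.5: 334, 5.0: 357, 7.5: 522, 10.0: 524, 12.5: 586, 15.0: 2167, 17.5: 1177, 20.0: 1028, 22.5: 5782, 25.0: 2513, 27.5: 4556, 30.0: 294, 32.5: 237, 35.0: 410, 37.5: 921, 40.0: 304, 42.5: 642, 45.0: 1197, 47.5: 1459}
plate slope deg (d z/dx,dz/dy) [0.19 0.02] height at tcp -5.888690346636985 37576
plate [ 4.6590e+02  3.0990e+02  1.2240e+02  9.3700e+01 -5.0000e+00  3.7576e+04
 -0.0000e+00] cols [ 447.4  311.7   88.7   79.5   85.1 7177.    33.9] tcp [470.2 309.5  53.9]
```

```bash
T='python3 -m pendant'
$T '[[[0,0,-0.5],0,0.8],[[0,0,0],0,0.5],[[0,0,0],0,0.5],[[0,0,0],0,0.5],[[0,0,-10],0,0.5],[[0,0,-20],0,0.3],[[0,0,-40],0,0],[[0,0,-40],0,0]]' | head -3
$T '[[[-20,-7,-40],0,0],[[-35,-12,-10],0,0],[[-35,-12,0],0,0],[[-35,-12,0],0,0],[[-35,-12,0],0,0],[[-35,-12,0],0,0],[[-25,-7,0],0,0],[[0,0,0],0,0]]' >/dev/null
python3 tr.py 635 213 200 175.3
python3 - <<'E'
from h import *
P,C=wcloud(); c=(.466,.309)
print("tray1 on base: cols",rect(P,c,.09,.084,.094),"plate",rect(P,c,.09,.043,.052))
m=robot.camera_model("side"); p,d=robot.read_camera("side"); P,C=cloud("side",p,d,m)
print("side cols",rect(P,c,.09,.084,.094),"plate",rect(P,c,.09,.043,.05))
E
```

```text
clock: 38.55
eef_pos: [0.4666, 0.3032, 0.1635]
eef_rot: [-0.002, 0.04, 0.999, 0.017]
cols [ 635.3  214.8  118.2   88.3   -5.  1690.    47.6] plate [ 6.3580e+02  2.1490e+02  1.2380e+02  9.4100e+01 -4.7000e+00  1.3102e+04
  1.3700e+01]
rib [ 635.   214.8   49.3   12.    -4.9 1094.    43.6]
base None
pos [688.  210.4 226.9] yaw 175.78 tiltxy [0.63 2.37] tilt 2.45 t 39.4 F [ 0.  -0.   0.3] grip 1.001
SHIFT [53.2 -2.4 26.4] turn 0.48
tray1 on base: cols None plate None
side cols None plate [464.9 308.1 123.2  98.6  -4.2 902.   46.4]
```

```bash
T='python3 -m pendant'
N='from h import *
need(635.3,214,60,175.1)'
$T '[[[13,-1,25],0.5,0.5],[[13,-1,25],0,0.5],[[13,0,25],0,0.5],[[13,0,25],0,0.5],[[0,0,15],0,0.5],[[0,0,15],0,0.5],[[0,0,0],0,0.5],[[0,0,0],0,0.5]]' >/dev/null; python3 -c "$N"
```

```text
pos [629.9 228.7  99. ] yaw 176.04 tiltxy [0.94 2.78] tilt 2.93 t 40.3 F [-1.   0.4 -1.1] grip 0.502
SHIFT [ -5.8 -16.2  38.3] turn 0.94
```

```bash
T='python3 -m pendant'
N='from h import *
need(635.3,214,20,175.1)'
$T '[[[-5,-16,10],0.9,0.5],[[0,-1,14],0,0.5],[[0,0,14],0,0.5],[[0,0,0],0,0.5],[[0,0,0],0,0.5]]' >/dev/null; python3 -c "$N"
```

```text
pos [637.2 210.6  58.5] yaw 174.91 tiltxy [1.12 2.79] tilt 3.01 t 40.8 F [ 0.6 -0.6 -0.1] grip 0.5
SHIFT [ 2.8  1.3 38.6] turn -0.19
```

```bash
T='python3 -m pendant'
N='from h import *
need(635.3,214,20,175.1)'
$T '[[[2,1,13],0,0.5],[[0,0,13],0,0.5],[[0,0,10],0,0.5],[[0,0,0],0,0.5],[[0,0,0],0,0.5]]' >/dev/null; python3 -c "$N"
```

```text
pos [635.4 214.8  19.1] yaw 174.99 tiltxy [1.08 2.81] tilt 3.02 t 41.3 F [ 0.9  0.6 -0. ] grip 0.499
SHIFT [ 0.  -0.8 -0.9] turn -0.11
```

```bash
T='python3 -m pendant'
N='from h import *
need(470,309,150,175.1)'
$T '[[[0,0,0],0,0.7],[[0,0,0],0,0.85],[[0,0,0],0,1],[[0,0,0],0,1],[[0,0,0],0,1],[[0,0,-25],0,1],[[0,0,-40],0,1],[[0,0,-40],0,1]]' |tail -1
$T '[[[0,0,-40],0,1],[[20,10,-10],0,1],[[30,15,0],0,1],[[30,15,0],0,1],[[30,15,0],0,1],[[20,10,0],0,1],[[0,0,0],0,1]]' |tail -1;python3 -c "$N"
```

```text
grip_width: 0.124
grip_width: 0.13
pos [504.2 284.1 182.1] yaw 174.83 tiltxy [1.14 2.79] tilt 3.02 t 42.8 F [-0.8  0.5 -1.2] grip 0.13
SHIFT [36.8 20.1 32.6] turn -0.27
```

```bash
T='python3 -m pendant'
$T '[[[18,10,10],-0.2,1],[[16,9,10],0,1],[[0,0,10],0,1],[[0,0,0],0,1],[[0,0,0],0,1]]' |tail -1;python3 held.py -7
```

```text
grip_width: 0.128
pos [474.8 305.3 151.8] yaw 174.86 tiltxy [1.28 2.73] tilt 3.02 t 43.35 F [ 0.7 -1.5 -1.5] grip 0.126
SHIFT [0. 0. 0.] turn 0
{-20.0: 0, -17.5: 0, -15.0: 0, -12.5: 8, -10.0: 2479, -7.5: 26351, -5.0: 7513, -2.5: 2307, -0.0: 1015, 2.5: 316, 5.0: 445, 7.5: 527, 10.0: 582, 12.5: 759, 15.0: 1665, 17.5: 1572, 20.0: 1108, 22.5: 5691, 25.0: 3615, 27.5: 3324, 30.0: 390, 32.5: 259, 35.0: 444, 37.5: 885, 40.0: 310, 42.5: 683, 45.0: 1225, 47.5: 1470}
plate slope deg (d z/dx,dz/dy) [0.57 1.77] height at tcp -5.833554118610001 35606
plate [ 4.7350e+02  3.0650e+02  1.2280e+02  9.3700e+01 -5.0000e+00  3.5606e+04
 -0.0000e+00] cols [ 455.2  307.    88.5   80.7   85.  7155.    33.9] tcp [474.6 305.7 151.8]
```

```bash
T='python3 -m pendant'
N='from h import *
need(466.9,308.6,108,174.9)'
$T '[[[8,1,13],0,1],[[0,0,13],0,1],[[0,0,10],0,1],[[0,0,0],0,1],[[0,0,0],0,1]]' |tail -1;python3 -c "$N"
```

```text
grip_width: 0.129
pos [468.6 307.5 112.3] yaw 174.7 tiltxy [1.29 2.69] tilt 2.99 t 43.85 F [ 0.5  0.5 -1.2] grip 0.129
SHIFT [1.8 0.8 4.3] turn -0.2
```

```bash
T='python3 -m pendant'
N='from h import *
need(466.9,308.6,93,174.9)'
$T '[[[1.8,0.8,3],-0.2,1],[[0,-0.2,2],0,1],[[0,0,0],0,1]]' >/dev/null; python3 held.py -7
for i in 1 2 3 4; do $T '[[[0,-0.1,2],0,1],[[0,0,0],0,1]]' >/dev/null; python3 -c "$N"; done
```

```text
pos [467.2 308.9 107.6] yaw 174.93 tiltxy [1.34 2.73] tilt 3.04 t 44.2 F [ 0.   0.4 -1.5] grip 0.128
SHIFT [0. 0. 0.] turn 0
{-20.0: 0, -17.5: 0, -15.0: 0, -12.5: 9, -10.0: 2422, -7.5: 26337, -5.0: 7628, -2.5: 2295, -0.0: 1008, 2.5: 317, 5.0: 427, 7.5: 562, 10.0: 571, 12.5: 750, 15.0: 1684, 17.5: 1544, 20.0: 1110, 22.5: 5672, 25.0: 3679, 27.5: 3290, 30.0: 400, 32.5: 244, 35.0: 422, 37.5: 900, 40.0: 328, 42.5: 665, 45.0: 1227, 47.5: 1481}
plate slope deg (d z/dx,dz/dy) [0.6  1.77] height at tcp -5.817586267508224 35601
plate [ 4.6600e+02  3.0950e+02  1.2270e+02  9.3600e+01 -5.1000e+00  3.5601e+04
 -0.0000e+00] cols [ 448.5  310.1   88.7   82.2   85.1 7175.    33.9] tcp [467.2 308.8 107.4]
pos [467.5 309.  105.8] yaw 174.92 tiltxy [1.37 2.75] tilt 3.08 t 44.4 F [ 0.  -0.2 -1.3] grip 0.125
SHIFT [ 0.8 -1.1 12.8] turn 0.02
pos [467.6 309.  103.8] yaw 174.92 tiltxy [1.39 2.76] tilt 3.09 t 44.6 F [-1.3  0.6 -1. ] grip 0.127
SHIFT [ 0.9 -1.  10.8] turn 0.02
pos [467.8 309.  101.7] yaw 174.91 tiltxy [1.4  2.77] tilt 3.1 t 44.8 F [-0.1 -0.7 -1.6] grip 0.13
SHIFT [ 1.  -0.9  8.6] turn 0.01
pos [467.8 309.   99.5] yaw 174.91 tiltxy [1.39 2.76] tilt 3.09 t 45.0 F [-0.2 -1.3 -1.6] grip 0.126
SHIFT [ 1.  -0.8  6.4] turn 0.01
```

```bash
T='python3 -m pendant'
N='from h import *
need(466.9,308.6,93,174.9)'
$T '[[[0.7,-0.3,1.5],0,1],[[0,0,1.5],0,1]]' >/dev/null; python3 -c "$N"|head -1
for i in 1 2 3 4 5; do $T '[[[0,0,2],0,1],[[0,0,2],0,1]]' >/dev/null; python3 -c "$N"|head -1; done; python3 held.py -7
```

```text
pos [467.1 309.   96.4] yaw 174.91 tiltxy [1.4  2.77] tilt 3.11 t 45.2 F [ 0.3 -0.1 -1.8] grip 0.129
pos [467.5 309.6  93.2] yaw 174.92 tiltxy [1.44 2.8 ] tilt 3.15 t 45.4 F [-7.  -2.2 19. ] grip 0.126
pos [467.5 309.9  92.8] yaw 174.95 tiltxy [1.47 2.74] tilt 3.11 t 45.6 F [-10.8  -7.3  25.3] grip 0.13
pos [467.5 309.8  92.9] yaw 174.96 tiltxy [1.51 2.66] tilt 3.06 t 45.8 F [-8.7 -6.5 21.8] grip 0.125
pos [467.5 309.8  92.8] yaw 174.97 tiltxy [1.55 2.59] tilt 3.02 t 46.0 F [-8.5 -5.9 21.7] grip 0.125
pos [467.5 309.8  92.8] yaw 174.97 tiltxy [1.59 2.52] tilt 2.98 t 46.2 F [-8.2 -6.2 22.6] grip 0.125
pos [467.5 309.8  92.8] yaw 174.97 tiltxy [1.59 2.52] tilt 2.99 t 46.25 F [-8.4 -6.1 22.3] grip 0.125
SHIFT [0. 0. 0.] turn 0
{-20.0: 0, -17.5: 0, -15.0: 0, -12.5: 26, -10.0: 362, -7.5: 31780, -5.0: 3912, -2.5: 3264, -0.0: 511, 2.5: 354, 5.0: 450, 7.5: 541, 10.0: 602, 12.5: 628, 15.0: 2001, 17.5: 1335, 20.0: 1105, 22.5: 5626, 25.0: 2424, 27.5: 4803, 30.0: 303, 32.5: 250, 35.0: 400, 37.5: 919, 40.0: 301, 42.5: 689, 45.0: 1233, 47.5: 1471}
plate slope deg (d z/dx,dz/dy) [0.21 0.13] height at tcp -5.760059885156196 35538
plate [ 4.6590e+02  3.0990e+02  1.2240e+02  9.3600e+01 -5.0000e+00  3.5538e+04
 -0.0000e+00] cols [ 446.5  311.7   88.4   77.6   85.  7183.    33.9] tcp [467.5 309.8  92.8]
```

```bash
T='python3 -m pendant'
N='from h import *
need(466.9,308.6,93,174.9)'
for i in 1 2; do $T '[[[-1,2,0],0,1],[[-1,2,0],0,1],[[-1,2,0],0,1],[[-1,2,0],0,1],[[-1,2,0],0,1],[[-1,2,0],0,1],[[-1,2,0],0,1],[[-1,2,0],0,1]]' >/dev/null; python3 -c "$N"|head -1; done
```

```text
pos [469.1 311.6  92.9] yaw 174.86 tiltxy [0.44 0.96] tilt 1.06 t 47.05 F [-9.8 -9.8 10.8] grip 0.128
pos [469.9 313.1  94.7] yaw 174.82 tiltxy [-0.72 -0.7 ] tilt 1.0 t 47.85 F [-9.6 -8.8 12.6] grip 0.124
```

```bash
T='python3 -m pendant'
$T '[[[0,0,0],0,0.8],[[0,0,0],0,0.5],[[0,0,0],0,0.5],[[0,0,0],0,0.5],[[0,0,-10],0,0.5],[[0,0,-20],0,0.3],[[0,0,-40],0,0],[[0,0,-40],0,0]]' | tail -1
$T '[[[-25,-10,-30],0,0],[[-25,-10,0],0,0],[[-25,-20,0],0,0],[[0,0,0],0,0]]' >/dev/null
cat > stk.py <<'E'
from h import *
import sys
P,C=wcloud(); c=(.466,.309); need()
for n in range(int(sys.argv[1])+1):
    z=.081+.039*(n-1); print("level",n,"cols",rect(P,c,.09,z-.003,z+.0045),"plate",rect(P,c,.09,z-.039+.003,z-.039+.0085) if n else "")
E
python3 stk.py 2
```

```text
grip_width: 0.975
pos [543.3 271.1 246.5] yaw 175.21 tiltxy [-0.47 -0.4 ] tilt 0.62 t 49.1 F [-0.1  0.9 -0.5] grip 1.0
SHIFT [0. 0. 0.] turn 0
level 0 cols None plate 
level 1 cols [466.7 310.7 120.9  91.3  -4.7 751.   85.3] plate None
level 2 cols [ 470.3  311.8  114.5   88.3   -4.8 2723.   120.4] plate [ 4.6820e+02  3.1190e+02  1.2370e+02  9.3900e+01 -4.7000e+00  1.8988e+04
  8.6800e+01]
```

```bash
cat > sd.py <<'E'
from h import *
for n in ("side","scene"):
    m=robot.camera_model(n); p,d=robot.read_camera(n); P,C=cloud(n,p,d,m); c=(.466,.308)
    print(n,"base low",rect(P,c,.09,.003,.0105))
    for k in range(1,6):
        z=.047+.039*(k-1); print(k,"plate",rect(P,c,.09,z-.004,z+.003),"cols",rect(P,c,.09,z+.031,z+.037))
E
python3 sd.py; python3 -c "
from h import *
P,C=wcloud(); print(rect(P,(.466,.309),.09,.004,.011)); k=abs(P[:,2]-.048)<.0025; print(rect(P,(.466,.309),.09,.045,.0505))"
```

```text
side base low [463.3 304.6 129.6 100.1  -5.4 677.    7. ]
1 plate [462.8 281.8 122.8  45.3  -4.3 536.   46.3] cols [464.7 283.9 118.4  42.6  -5.1  80.   82.4]
2 plate [465.9 309.  123.2  99.6  -3.3 920.   85.4] cols [466.9 309.7 117.2  91.5  -4.5 131.  118.8]
3 plate [ 0.  0.  0.  0.  0.  0. nan] cols None
4 plate None cols None
5 plate None cols None
scene base low [488.6 326.6 160.1  61.8 -43.8 351.    7.3]
1 plate [472.6 309.4 119.5  91.5  -4.4 276.   46.8] cols [479.  306.3 105.7  83.2  -2.9  36.   82.4]
2 plate [469.6 309.7 129.3  94.5  -4.2 861.   85.6] cols [470.6 310.  121.3  87.7  -4.2 102.  119.5]
3 plate [ 0.  0.  0.  0.  0.  0. nan] cols None
4 plate None cols None
5 plate None cols None
[461.3 260.1 129.2   1.9  -4.8 324.    8.6]
None
  return _methods._mean(a, axis=axis, dtype=dtype,
  ret = ret.dtype.type(ret / rcount)
```

```bash
T='python3 -m pendant'
$T '[[[-22,-25,0],-1.3,0],[[-25,-30,0],-1.3,0],[[-25,-30,0],-1.3,0],[[-25,-30,0],-1.3,0],[[-25,-30,0],-1.3,0],[[-25,-30,0],-1.3,0],[[-25,-30,0],-1.3,0],[[-10,-10,0],-1.3,0]]' | tail -1
python3 -c "
from h import *
need(720,50,220,185.5)"
```

```text
grip_width: 0.996
pos [722.4  67.2 244.7] yaw -172.4 tiltxy [-0.79 -0.14] tilt 0.8 t 50.05 F [-0.5  0.4 -0.6] grip 0.996
SHIFT [  4.4 -16.8  24.8] turn 2.1
```

```bash
T='python3 -m pendant'
$T '[[[2,-8,8],2,0],[[2,-8,8],0,0],[[0,0,0],0,0],[[0,0,0],0,0]]' | tail -1
python3 tr.py 658 50 60 185.5
python3 - <<'E'
from h import *
p,d=robot.read_camera("wrist"); cv2.imwrite("pics/w6.png",p[:,:,::-1])
E
```

```text
grip_width: 0.999
cols [ 657.8   50.9  118.3   88.2    5.6 1683.    47.5] plate [6.5780e+02 5.1000e+01 1.2320e+02 9.3700e+01 5.6000e+00 1.3063e+04
 1.3700e+01]
rib [ 657.7   50.7   49.3   11.6    5.8 1082.    43.6]
base None
pos [718.2  52.3 226. ] yaw -174.47 tiltxy [-0.98 -0.07] tilt 0.98 t 50.5 F [-0.1  0.3 -0. ] grip 0.997
SHIFT [ 57.3   3.4 167. ] turn 0.03
```

View pics/w6.png

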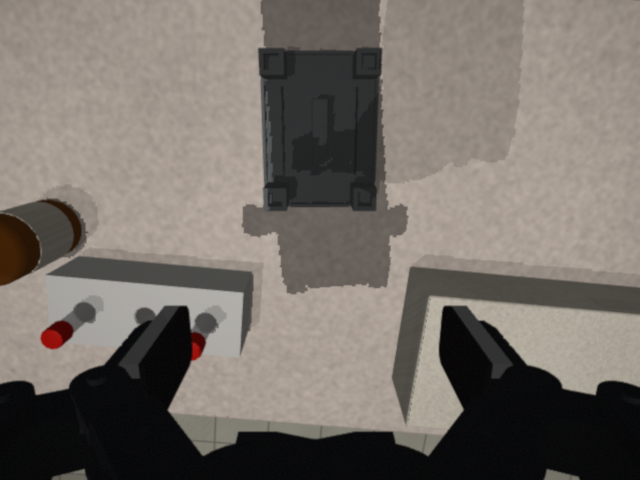

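```bash
T='python3 -m pendant'
N='from h import *
need(657.8,50.5,60,185.6)'
$T '[[[14,1,25],0,0.5],[[14,1,25],0,0.5],[[14,0,25],0,0.5],[[14,0,25],0,0.5],[[0,0,15],0,0.5],[[0,0,12],0,0.5],[[0,0,0],0,0.5],[[0,0,0],0,0.5]]' >/dev/null; python3 -c "$N"
```

```text
pos [661.3  55.1 101.3] yaw -174.07 tiltxy [-0.38  0.11] tilt 0.39 t 51.35 F [0.3 0.1 0.2] grip 0.503
SHIFT [ 3.7 -4.4 41.3] turn 0.33
```

```bash
T='python3 -m pendant'
N='from h import *
need(657.8,50.5,20,185.6)'
$T '[[[3.5,-4.4,13],0.3,0.5],[[0,0,13],0,0.5],[[0,0,13],0,0.5],[[0,0,0],0,0.5],[[0,0,0],0,0.5]]' >/dev/null; python3 -c "$N"
```

```text
pos [659.7  50.   60.4] yaw -174.43 tiltxy [-0.22  0.12] tilt 0.25 t 51.85 F [-1.  -0.2  0.2] grip 0.504
SHIFT [ 1.7  0.6 40.4] turn -0.03
```

```bash
T='python3 -m pendant'
N='from h import *
need(470,311,190,175.2)'
$T '[[[1.7,0.5,13],0,0.5],[[0,0,13],0,0.5],[[0,0,12],0,0.5],[[0,0,0],0,0.5],[[0,0,0],0,0.5]]' | sed -n 2p
$T '[[[0,0,0],0,0.75],[[0,0,0],0,1],[[0,0,0],0,1],[[0,0,0],0,1],[[0,0,-25],0,1],[[0,0,-40],0,1],[[0,0,-40],0,1],[[0,0,-40],0,1]]' |tail -1
$T '[[[0,0,-20],0,1],[[0,0,0],0,1],[[0,0,0],0,1]]' >/dev/null; python3 -c "$N"
```

```text
eef_pos: [0.6575, 0.0507, 0.0188]
grip_width: 0.13
pos [657.3  50.1 189.6] yaw -174.41 tiltxy [-0.32  0.12] tilt 0.34 t 53.45 F [-0.6 -0.5 -2.8] grip 0.125
SHIFT [160.9 277.9   1.2] turn 10.39
```

```bash
T='python3 -m pendant'
N='from h import *
need(470,311,180,175.2)'
$T '[[[15,25,0],1.3,1],[[20,36,0],1.3,1],[[20,36,0],1.3,1],[[20,36,0],1.3,1],[[20,36,0],1.3,1],[[20,36,0],1.3,1],[[20,36,0],1.3,1],[[0,0,0],0,1]]' |tail -1; python3 -c "$N"
```

```text
grip_width: 0.125
pos [505.9 291.7 174.8] yaw 175.88 tiltxy [-1.38 -0.34] tilt 1.42 t 54.25 F [ 0.2  0.1 -1. ] grip 0.125
SHIFT [37.3 16.6 -4.5] turn 0.68
```

```bash
T='python3 -m pendant'
$T '[[[17,8,-3],0.3,1],[[17,8,-3],0.3,1],[[0,0,0],0,1],[[0,0,0],0,1]]' |tail -1; python3 held.py -7
```

```text
grip_width: 0.122
pos [469.  309.8 174.2] yaw 175.47 tiltxy [-1.9  -0.67] tilt 2.01 t 54.7 F [-0.8 -0.2 -1.8] grip 0.122
SHIFT [0. 0. 0.] turn 0
{-20.0: 0, -17.5: 0, -15.0: 0, -12.5: 0, -10.0: 251, -7.5: 15294, -5.0: 19961, -2.5: 1724, -0.0: 2050, 2.5: 351, 5.0: 366, 7.5: 486, 10.0: 534, 12.5: 590, 15.0: 755, 17.5: 2186, 20.0: 1114, 22.5: 4751, 25.0: 2261, 27.5: 4029, 30.0: 2526, 32.5: 227, 35.0: 369, 37.5: 973, 40.0: 260, 42.5: 573, 45.0: 1156, 47.5: 1403}
plate slope deg (d z/dx,dz/dy) [-1.47 -0.76] height at tcp -5.427958493570861 35556
plate [ 4.6800e+02  3.1050e+02  1.2250e+02  9.3600e+01 -4.5000e+00  3.5556e+04
 -0.0000e+00] cols [ 450.8  312.5   88.6   80.3   85.5 7062.    33.9] tcp [469.1 309.8 174.3]
```

```bash
T='python3 -m pendant'
N='from h import *
need(469.6,311.4,142,175.3)'
$T '[[[0,2,10],0.2,1],[[0,0,10],0,1],[[0,0,10],0,1],[[0,0,0],0,1],[[0,0,0],0,1]]' |tail -1;python3 -c "$N"
```

```text
grip_width: 0.127
pos [469.6 308.7 139. ] yaw 175.03 tiltxy [-2.03 -0.79] tilt 2.18 t 55.2 F [ 0.6  1.3 -0.2] grip 0.127
SHIFT [ 0.3  2.6 -3.1] turn -0.27
```

```bash
T='python3 -m pendant'
N='from h import *
need(469.6,311.4,131.5,175.3)'
$T '[[[0,0,-4],0,1],[[0.3,2.5,0],-0.3,1],[[0,0,0],0,1],[[0,0,0],0,1]]' >/dev/null;python3 held.py -7
for i in 1 2 3 4; do $T '[[[0,0,2],0,1],[[0,0,0],0,1]]' >/dev/null; python3 -c "$N"; done
```

```text
pos [470.2 311.9 144.3] yaw 175.36 tiltxy [-1.95 -0.73] tilt 2.08 t 55.65 F [-1.  -0.2 -0.8] grip 0.129
SHIFT [0. 0. 0.] turn 0
{-20.0: 0, -17.5: 0, -15.0: 0, -12.5: 0, -10.0: 352, -7.5: 15315, -5.0: 19833, -2.5: 1678, -0.0: 2111, 2.5: 339, 5.0: 365, 7.5: 492, 10.0: 563, 12.5: 567, 15.0: 717, 17.5: 2214, 20.0: 1099, 22.5: 4829, 25.0: 2194, 27.5: 4006, 30.0: 2571, 32.5: 227, 35.0: 406, 37.5: 939, 40.0: 240, 42.5: 582, 45.0: 1132, 47.5: 1436}
plate slope deg (d z/dx,dz/dy) [-1.55 -0.8 ] height at tcp -5.46453311027606 35583
plate [ 4.6920e+02  3.1240e+02  1.2270e+02  9.3500e+01 -4.6000e+00  3.5583e+04
 -0.0000e+00] cols [ 451.3  314.6   88.8   78.9   85.4 7093.    33.9] tcp [470.3 311.8 144.4]
pos [470.2 311.9 142.3] yaw 175.36 tiltxy [-1.93 -0.73] tilt 2.07 t 55.85 F [ 0.2  0.2 -1.9] grip 0.129
SHIFT [ 0.2 -0.3 10.8] turn 0.06
pos [470.  311.7 140. ] yaw 175.35 tiltxy [-1.94 -0.74] tilt 2.08 t 56.05 F [ 0.4 -0.1 -2.5] grip 0.136
SHIFT [ 0.1 -0.2  8.6] turn 0.05
pos [469.9 311.7 137.7] yaw 175.35 tiltxy [-1.95 -0.74] tilt 2.09 t 56.25 F [ 0.   0.6 -1.9] grip 0.126
SHIFT [ 0.1 -0.2  6.2] turn 0.05
pos [469.8 311.6 135.5] yaw 175.35 tiltxy [-1.96 -0.74] tilt 2.1 t 56.45 F [ 0.6  0.4 -1.2] grip 0.125
SHIFT [ 0.1 -0.2  4. ] turn 0.05
```

```bash
T='python3 -m pendant'
N='from h import *
need(469.6,311.4,131.5,175.3)'
for i in 1 2 3 4 5; do $T '[[[0,0,1.7],0,1],[[0,0,1.7],0,1]]' >/dev/null; python3 -c "$N"|head -1; done; python3 held.py -7
```

```text
pos [470.1 312.  132.7] yaw 175.36 tiltxy [-1.89 -0.69] tilt 2.01 t 56.65 F [-1.6 -1.2  8. ] grip 0.128
pos [471.2 312.5 132.5] yaw 175.35 tiltxy [-1.69 -0.61] tilt 1.8 t 56.85 F [-8.1 -5.9 19.5] grip 0.126
pos [471.4 312.6 132.5] yaw 175.34 tiltxy [-1.57 -0.58] tilt 1.68 t 57.05 F [-6.1 -4.7 14.5] grip 0.125
pos [471.4 312.7 132.5] yaw 175.35 tiltxy [-1.49 -0.57] tilt 1.6 t 57.25 F [-8.1 -6.2 15.2] grip 0.128
pos [471.3 312.6 132.4] yaw 175.35 tiltxy [-1.41 -0.57] tilt 1.52 t 57.45 F [-7.7 -5.8 15. ] grip 0.128
pos [471.3 312.6 132.4] yaw 175.35 tiltxy [-1.41 -0.57] tilt 1.52 t 57.5 F [-6.8 -4.5 14.4] grip 0.128
SHIFT [0. 0. 0.] turn 0
{-20.0: 0, -17.5: 0, -15.0: 0, -12.5: 0, -10.0: 135, -7.5: 20697, -5.0: 14817, -2.5: 2158, -0.0: 1567, 2.5: 305, 5.0: 404, 7.5: 460, 10.0: 540, 12.5: 594, 15.0: 948, 17.5: 2184, 20.0: 1007, 22.5: 5045, 25.0: 2022, 27.5: 5220, 30.0: 1120, 32.5: 238, 35.0: 373, 37.5: 956, 40.0: 258, 42.5: 605, 45.0: 1168, 47.5: 1423}
plate slope deg (d z/dx,dz/dy) [-0.77 -0.61] height at tcp -5.43397935974288 35440
plate [ 4.704e+02  3.133e+02  1.230e+02  9.380e+01 -4.600e+00  3.544e+04
 -0.000e+00] cols [ 451.8  315.3   88.6   78.7   85.4 7105.    33.9] tcp [471.3 312.6 132.4]
```

```bash
T='python3 -m pendant'
N='from h import *
need(469.6,311.4,131.5,175.3)'
$T '[[[1.5,-1,0],0,1],[[1.5,-1,0],0,1],[[1.5,-1,0],0,1],[[1.5,-1,0],0,1]]' >/dev/null; python3 -c "$N"|head -1
$T '[[[1.5,-1,0],0,1],[[1.5,-1,0],0,1],[[1.5,-1,0],0,1],[[1.5,-1,0],0,1]]' >/dev/null; python3 -c "$N"|head -1; python3 held.py -7|tail -2
```

```text
pos [465.  309.2 133. ] yaw 175.35 tiltxy [-1.34 -0.53] tilt 1.44 t 57.9 F [ 0.3  0.6 -1.2] grip 0.126
pos [459.6 305.9 133.5] yaw 175.33 tiltxy [-1.18 -0.43] tilt 1.26 t 58.3 F [ 5.6  4.  -0.1] grip 0.126
plate [ 4.5870e+02  3.0670e+02  1.2270e+02  9.3900e+01 -4.8000e+00  3.5404e+04
 -0.0000e+00] cols [ 441.7  308.4   88.8   81.9   85.3 7070.    33.9] tcp [459.6 305.9 133.5]
```

```bash
T='python3 -m pendant'
$T '[[[-3,1.4,0],0,1],[[-3,1.4,0],0,1],[[0,0,0.5],0,1],[[0,0,0.5],0,1]]' |tail -1; python3 held.py -7; python3 sd.py 2>/dev/null
```

```text
grip_width: 0.126
pos [465.2 307.9 132.3] yaw 175.34 tiltxy [-1.28 -0.5 ] tilt 1.38 t 58.8 F [-0.4 -0.6  3.6] grip 0.128
SHIFT [0. 0. 0.] turn 0
{-20.0: 0, -17.5: 0, -15.0: 0, -12.5: 3, -10.0: 218, -7.5: 22817, -5.0: 12689, -2.5: 2302, -0.0: 1380, 2.5: 272, 5.0: 416, 7.5: 466, 10.0: 554, 12.5: 585, 15.0: 1057, 17.5: 2085, 20.0: 981, 22.5: 5150, 25.0: 1942, 27.5: 5515, 30.0: 746, 32.5: 235, 35.0: 393, 37.5: 931, 40.0: 251, 42.5: 593, 45.0: 1191, 47.5: 1371}
plate slope deg (d z/dx,dz/dy) [-0.58 -0.43] height at tcp -5.4463776613224715 35417
plate [ 4.6420e+02  3.0880e+02  1.2250e+02  9.3400e+01 -4.6000e+00  3.5417e+04
 -0.0000e+00] cols [ 446.4  310.4   88.8   80.    85.4 7056.    33.9] tcp [465.3 307.9 132.3]
side base low [462.9 299.9 129.1  91.3  -4.6 616.    7. ]
1 plate [459.4 280.6 122.   45.3  -5.6 509.   46.3] cols [456.2 272.3 112.4  27.7  -5.9  50.   82.4]
2 plate [461.5 302.3 124.6  90.5  -5.7 607.   85.4] cols [460.3 262.3 117.    5.3  -4.7  36.  120.8]
3 plate [463.6 306.5 123.2  98.1  -4.6 853.  125.2] cols [464.7 305.3 118.6  89.5  -5.6 199.  158.6]
4 plate [421.  301.5  86.6  54.2 -47.9  31.  161.4] cols [454.3 272.1  40.   17.7 -58.9  27.  198.6]
5 plate [459.5 275.1  40.9  29.5  82.3  45.  202.9] cols [457.  289.1  50.9  40.7 -40.8  84.  237. ]
scene base low [484.9 326.2 161.   60.6 -42.  397.    7.3]
1 plate [466.3 307.6 125.2  92.1  -5.4 309.   46.8] cols [513.6 300.   61.8  25.   86.5  30.   82.8]
2 plate [473.3 307.  111.8  93.5  -5.5 325.   85.7] cols [525.7 294.9  75.    4.5  84.1  31.  121.8]
3 plate [474.3 306.5 113.5  93.7  -4.5 671.  125.3] cols [493.7 305.1  87.3  68.   85.7 102.  158.7]
4 plate [489.7 286.   77.3  26.1 -49.9  37.  163.4] cols [477.8 306.6  93.5  25.6  70.5  44.  197.9]
5 plate [478.6 307.9  99.   27.8  71.5  81.  202.8] cols [481.1 312.6  85.7  22.1 -85.3 106.  237.2]
```

```bash
T='python3 -m pendant'
$T '[[[0,0,0.5],0,1],[[0,0,0],0,0.8],[[0,0,0],0,0.5],[[0,0,0],0,0.5],[[0,0,0],0,0.5],[[0,0,-10],0,0.5],[[0,0,-20],0,0.3],[[0,0,-40],0,0]]' | tail -1
$T '[[[-20,-10,-40],0,0],[[-25,-20,-20],0,0],[[-25,-30,0],0,0],[[0,0,0],0,0],[[0,0,0],0,0]]' >/dev/null
python3 stk.py 3; python3 sd.py 2>/dev/null
```

```text
grip_width: 0.823
pos [534.2 241.4 270. ] yaw 175.5 tiltxy [-1.24 -0.55] tilt 1.36 t 60.25 F [ 0.7 -1.2  0.7] grip 1.0
SHIFT [0. 0. 0.] turn 0
level 0 cols [446.8 263.4  89.5   0.9  -5.   27.   45.8] plate 
level 1 cols [460.4 262.6 120.5   1.7  -4.7  27.   84.3] plate [460.1 262.5 123.    1.4  -4.6 148.   47.2]
level 2 cols [463.5 308.1 120.9  92.2  -4.6 659.  124.2] plate [459.8 262.7 123.    1.8  -4.7 210.   86.5]
level 3 cols [ 465.1  309.1  118.2   88.6   -4.6 3645.   159.4] plate [ 4.6480e+02  3.0880e+02  1.2360e+02  9.3900e+01 -4.7000e+00  2.0086e+04
  1.2580e+02]
side base low [462.3 291.8 129.6  74.3  -5.4 616.    7. ]
1 plate [459.6 279.6 122.6  44.2  -4.7 522.   46.2] cols [459.9 280.6 114.   44.   -4.   57.   82.3]
2 plate [461.5 301.9 123.1  89.2  -4.7 576.   85.4] cols [444.3 280.5 134.2  82.6 -49.9  75.  121.2]
3 plate [463.9 306.6 123.8  99.3  -4.7 931.  124.3] cols [464.1 307.2 117.7  91.3  -4.5 148.  158.1]
4 plate None cols None
5 plate None cols None
scene base low [482.2 323.3 154.8  62.3 -38.4 381.    7.4]
1 plate [470.  307.2 119.5  92.   -4.8 318.   47. ] cols [524.9 299.6  70.4  39.3  56.7  17.   81.1]
2 plate [467.7 308.2 123.4  90.5  -4.8 308.   85.7] cols [473.6 305.2 109.6  82.9  -1.1  24.  121.4]
3 plate [468.2 306.9 125.1  94.2  -4.7 859.  124.7] cols [468.1 306.6 121.4  87.2  -4.7 118.  158.7]
4 plate [ 0.  0.  0.  0.  0.  0. nan] cols None
5 plate None cols None
```

```bash
T='python3 -m pendant'
$T '[[[0,-30,10],1.2,0],[[0,-30,10],1.2,0],[[0,-30,10],1.2,0],[[0,-30,0],0,0],[[0,0,0],0,0],[[0,0,0],0,0]]' |tail -1
python3 tr.py 476 118 60 170
```

```text
grip_width: 0.996
cols [481.7 120.3  30.4   4.9 -23.5  17.   45.2] plate [ 4.7480e+02  1.2000e+02  1.2440e+02  9.4300e+01 -9.7000e+00  1.4262e+04
  1.4900e+01]
rib [474.7 120.1  49.5  12.   -9.7 949.   43.6]
base [459.5 267.6 123.   12.3  -4.7 192.   44.9]
pos [515.1 125.4 237.8] yaw 172.54 tiltxy [-1.56 -0.51] tilt 1.64 t 61.0 F [ 0.5 -0.3  0.8] grip 1.001
SHIFT [ 33.2 -10.2 178.9] turn 2.54
```

```bash
T='python3 -m pendant'
N='from h import *
need(474.8,119.3,20,170.3)'
$T '[[[10,-1,25],1,0.5],[[10,-1,25],1,0.5],[[10,0,25],0,0.5],[[5,0,25],0,0.5],[[0,0,20],0,0.5],[[0,0,15],0,0.5],[[0,0,0],0,0.5],[[0,0,0],0,0.5]]' >/dev/null; python3 -c "$N"
```

```text
pos [474.4 140.1 100.3] yaw 171.46 tiltxy [-1.44 -0.31] tilt 1.47 t 61.8 F [-0.   0.7  0.3] grip 0.5
SHIFT [ -5.4 -19.8  80.4] turn 1.16
```

```bash
T='python3 -m pendant'
N='from h import *
need(474.8,119.3,20,170.3)'
$T '[[[-2,-10,10],1,0.5],[[-1,-10,13],0,0.5],[[0,0,13],0,0.5],[[0,0,0],0,0.5],[[0,0,0],0,0.5]]' >/dev/null; python3 -c "$N"
```

```text
pos [474.6 118.3  63.2] yaw 170.37 tiltxy [-1.28 -0.27] tilt 1.31 t 62.3 F [ 1.   0.7 -0. ] grip 0.5
SHIFT [-1.   1.4 43.2] turn 0.07
```

```bash
T='python3 -m pendant'
N='from h import *
need(468,308,210,175.3)'
$T '[[[-0.5,1.2,13],0,0.5],[[0,0,13],0,0.5],[[0,0,14],0,0.5],[[0,0,0],0,0.5],[[0,0,0],0,0.5]]' | sed -n 2p
$T '[[[0,0,0],0,0.75],[[0,0,0],0,1],[[0,0,0],0,1],[[0,0,0],0,1],[[0,0,-25],0,1],[[0,0,-40],0,1],[[0,0,-40],0,1],[[0,0,-40],0,1]]' |tail -1
$T '[[[0,0,-40],0,1],[[0,0,-10],0,1],[[0,0,0],0,1],[[0,0,0],0,1]]' >/dev/null; python3 -c "$N"
```

```text
eef_pos: [0.4744, 0.1202, 0.0198]
grip_width: 0.126
pos [477.3 120.6 221.9] yaw 170.45 tiltxy [-1.36 -0.27] tilt 1.38 t 64.0 F [ 0.7 -0.8 -1.9] grip 0.124
SHIFT [ 40.  183.4  11.2] turn -4.85
```

```bash
T='python3 -m pendant'
$T '[[[5,20,0],-1,1],[[3,30,0],-1,1],[[3,30,0],-1,1],[[2,30,0],-1,1],[[2,30,0],-0.8,1],[[0,25,0],0,1],[[0,0,0],0,1],[[0,0,0],0,1]]' |tail -1; python3 held.py -7
```

```text
grip_width: 0.128
pos [474.8 293.7 205. ] yaw 175.61 tiltxy [-2.57 -0.71] tilt 2.67 t 64.85 F [-0.   0.6 -2.8] grip 0.123
SHIFT [0. 0. 0.] turn 0
{-20.0: 0, -17.5: 0, -15.0: 0, -12.5: 0, -10.0: 958, -7.5: 20116, -5.0: 23799, -2.5: 160, -0.0: 67, 2.5: 73, 5.0: 146, 7.5: 248, 10.0: 281, 12.5: 313, 15.0: 334, 17.5: 336, 20.0: 925, 22.5: 4662, 25.0: 367, 27.5: 396, 30.0: 326, 32.5: 223, 35.0: 414, 37.5: 918, 40.0: 262, 42.5: 553, 45.0: 1154, 47.5: 1418}
plate slope deg (d z/dx,dz/dy) [-0.99 -0.73] height at tcp -5.421224806926389 44745
plate [ 4.7480e+02  2.9460e+02  1.2370e+02  9.4000e+01 -4.3000e+00  4.4745e+04
  1.0000e-01] cols [474.4 295.1  37.9  20.8  85.6 893.   34.2] tcp [475.  293.7 205.1]
```

```bash
T='python3 -m pendant'
N='from h import *
need(465.2,308.2,182,175.2)'
$T '[[[5,7,6],0.2,1],[[5,6.5,6],0.2,1],[[0,0,4],0,1],[[0,0,0],0,1],[[0,0,0],0,1]]' |tail -1;python3 -c "$N"
```

```text
grip_width: 0.127
pos [464.  306.3 186.5] yaw 174.99 tiltxy [-2.64 -0.82] tilt 2.77 t 65.35 F [-0.1  0.8 -1.8] grip 0.127
SHIFT [-1.2  2.1  4.4] turn -0.21
```

```bash
T='python3 -m pendant'
N='from h import *
need(465.4,308.2,170,175.2)'
$T '[[[-1.2,2.1,2],-0.2,1],[[0,0,2],0,1],[[0,0,0],0,1]]' |tail -1;python3 held.py -7 | tail -2
for i in 1 2 3 4; do $T '[[[0,0,2],0,1],[[0,0,0],0,1]]' >/dev/null; python3 -c "$N"; done
```

```text
grip_width: 0.13
plate [ 4.658e+02  3.085e+02  1.237e+02  9.390e+01 -4.800e+00  4.473e+04
  1.000e-01] cols [466.1 309.1  38.1  22.3  84.9 883.   34.1] tcp [466.1 307.8 182.6]
pos [466.1 307.7 180.8] yaw 175.13 tiltxy [-2.57 -0.79] tilt 2.68 t 65.9 F [-0.4  0.1 -1. ] grip 0.123
SHIFT [ 0.3  0.6 10.8] turn -0.07
pos [466.1 307.7 178.6] yaw 175.13 tiltxy [-2.56 -0.78] tilt 2.68 t 66.1 F [-0.8 -0.7 -1.9] grip 0.129
SHIFT [0.4 0.6 8.6] turn -0.07
pos [466.  307.7 176.5] yaw 175.13 tiltxy [-2.56 -0.78] tilt 2.68 t 66.3 F [-0.5 -0.4 -1.7] grip 0.125
SHIFT [0.3 0.6 6.5] turn -0.07
pos [465.8 307.6 174.3] yaw 175.13 tiltxy [-2.56 -0.78] tilt 2.68 t 66.5 F [-1.4 -0.4 -1.1] grip 0.131
SHIFT [0.3 0.6 4.3] turn -0.07
```

```bash
T='python3 -m pendant'
N='from h import *
need(465.4,308.2,170,175.2)'
for i in 1 2 3 4; do $T '[[[0,0,1.5],0,1],[[0,0,1],0,1]]' >/dev/null; python3 -c "$N"|head -1; done; python3 held.py -7 | tail -3
```

```text
pos [466.2 308.  172.6] yaw 175.14 tiltxy [-2.48 -0.73] tilt 2.58 t 66.7 F [-2.  -1.4  5.6] grip 0.125
pos [467.1 308.6 172.4] yaw 175.13 tiltxy [-2.29 -0.62] tilt 2.38 t 66.9 F [-3.4 -3.6  7.8] grip 0.127
pos [467.3 308.7 172.5] yaw 175.13 tiltxy [-2.18 -0.59] tilt 2.26 t 67.1 F [-4.1 -2.5  6.4] grip 0.126
pos [467.3 308.8 172.4] yaw 175.13 tiltxy [-2.1  -0.56] tilt 2.18 t 67.3 F [-4.4 -2.4  5.8] grip 0.125
plate slope deg (d z/dx,dz/dy) [-0.32 -0.51] height at tcp -5.378536831532527 44716
plate [ 4.6730e+02  3.0960e+02  1.2400e+02  9.3900e+01 -4.8000e+00  4.4716e+04
  1.0000e-01] cols [462.2 311.6  29.8  27.8 -55.5 899.   34.1] tcp [467.3 308.8 172.4]
```

```bash
T='python3 -m pendant'
N='from h import *
need(465.4,308.2,170,175.2)'
$T '[[[0.7,-0.4,2.5],0,1],[[0.7,-0.4,2.5],0,1],[[0.5,-0.3,2.5],0,1],[[0,0,2.5],0,1]]' >/dev/null; python3 -c "$N"|head -1;  $T '[[[0,0,3],0,1],[[0,0,3],0,1],[[0,0,3],0,1]]' >/dev/null; python3 -c "$N"|head -1;python3 held.py -7 | tail -3
```

```text
pos [466.4 308.6 171.7] yaw 175.11 tiltxy [-1.68 -0.4 ] tilt 1.73 t 67.75 F [-8.5 -6.9 21.7] grip 0.126
pos [466.2 308.7 171.6] yaw 175.11 tiltxy [-1.44 -0.35] tilt 1.48 t 68.05 F [-9.8 -8.8 24.9] grip 0.127
plate slope deg (d z/dx,dz/dy) [ 0.2  -0.45] height at tcp -5.293647293200671 44787
plate [ 4.6630e+02  3.0950e+02  1.2410e+02  9.4000e+01 -4.8000e+00  4.4787e+04
  1.0000e-01] cols [460.5 309.5  29.7  27.1  46.2 900.   34. ] tcp [466.2 308.7 171.6]
```

Solid at about 171.6. Release, back off and check.

```bash
T='python3 -m pendant'
$T '[[[0,0,0],0,1],[[0,0,0],0,0.8],[[0,0,0],0,0.5],[[0,0,0],0,0.5],[[0,0,0],0,0.5],[[0,0,-10],0,0.5],[[0,0,-20],0,0.3],[[0,0,-40],0,0]]' | tail -1
$T '[[[-20,-10,-30],0,0],[[-25,-20,0],0,0],[[-25,-30,0],0,0],[[-10,-20,0],0,0],[[0,0,0],0,0]]' >/dev/null
python3 stk.py 4; python3 sd.py 2>/dev/null
python3 - <<'E'
from h import *
P,C=wcloud("pics/w7.png"); k=(np.hypot(P[:,0]-.466,P[:,1]-.309)<.07)&(abs(P[:,2]-.165)<.004); Q=P[k]; A=np.c_[Q[:,:2]-[.466,.309],np.ones(len(Q))]; co=np.linalg.lstsq(A,Q[:,2],rcond=None)[0]; print("cover slope rad",co)
p,d=robot.read_camera("side"); cv2.imwrite("pics/s3.png",p[:,:,::-1])
E
```

```text
grip_width: 0.826
pos [543.3 223.  279.7] yaw 175.44 tiltxy [-1.27 -0.22] tilt 1.28 t 69.45 F [-0.2  0.2 -0. ] grip 1.0
SHIFT [0. 0. 0.] turn 0
level 0 cols [452.5 264.2 108.    3.5  -4.6  66.   45.7] plate 
level 1 cols [454.4 264.2 111.    3.9  -4.7  74.   84.4] plate [459.9 263.6 122.9   3.6  -4.7 304.   47.6]
level 2 cols [462.7 264.6 121.3   5.6  -4.7 124.  123.8] plate [460.1 263.9 123.4   4.2  -4.6 497.   86.6]
level 3 cols [472.6 309.  112.   94.4  -4.9 296.  163.1] plate [463.1 264.5 120.4   5.6  -4.6 859.  125.6]
level 4 cols [466.6 309.1  49.3  11.8  -4.7 759.  195.4] plate [ 4.7250e+02  3.0900e+02  1.1230e+02  9.4400e+01 -4.9000e+00  2.7258e+04
  1.6600e+02]
side base low [462.8 299.4 129.2  89.9  -4.8 610.    6.9]
1 plate [459.3 279.2 122.5  43.8  -3.4 520.   46.4] cols [455.9 261.9 110.1   5.1  -4.8  68.   81.7]
2 plate [461.8 302.9 123.3  90.3  -4.7 586.   85.3] cols [461.7 261.4 121.2   7.   -5.5  82.  121.4]
3 plate [463.9 300.6 124.4  87.4  -5.5 634.  124.3] cols [461.  262.2 119.9   7.   -5.2 110.  160.3]
4 plate [ 465.1  305.3  123.9   93.5   -5.2 1413.   164.3] cols None
5 plate None cols None
scene base low [485.  327.6 160.8  62.  -43.1 387.    7.4]
1 plate [468.3 307.3 121.5  91.2  -5.  266.   47.1] cols [523.7 290.3  41.4   3.4  85.7  14.   82.1]
2 plate [467.  306.6 124.2  94.2  -5.4 291.   85.4] cols [513.8 314.5  68.5  30.   81.8  25.  121.7]
3 plate [469.5 307.1 122.3  93.3  -4.9 328.  124.4] cols [526.9 302.8  83.8   6.8  88.9  31.  160. ]
4 plate [ 469.3  308.3  126.2   94.    -5.2 1189.   164.5] cols [450.2 309.1   0.    0.    0.    1.  196.2]
5 plate None cols None
cover slope rad [-0.00037299  0.00143383  0.16598971]
```

View pics/s3.png

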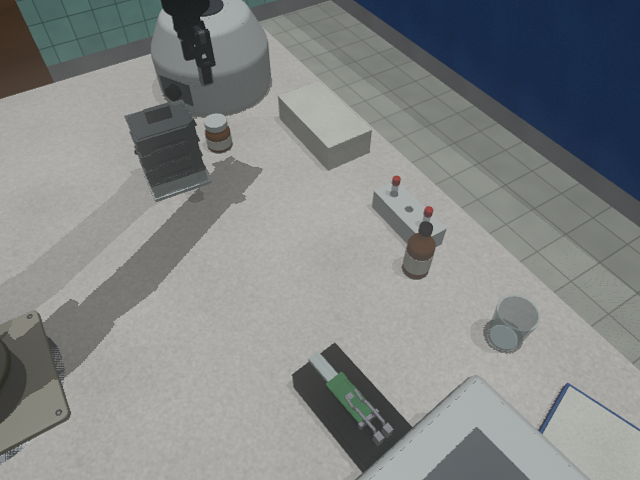

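```bash
python3 -c "
from h import *
m=robot.camera_model('side'); p,d=robot.read_camera('side'); P,C=cloud('side',p,d,m); C=C.astype(int); g=(C[:,1]>C[:,0]+30)&(C[:,1]>C[:,2]+20); print(rect(P[g],(.494,-.341),.07,.055,.08))
print(robot.read_state()['clock'],robot.job_done())"
```

```text
[ 492.1 -342.5   76.3   32.6  -82.8  756.    64.5]
the job is handed in; nothing more can be done
69.7 None
```

The job is handed in, at about 70 s on the robot clock. The glass chamber is on the reader's stage, and all three trays with the cover on top are stacked on the base. A fourth tray never showed in any view.

- **Chamber:** right after release, the wrist camera put its centre 0.2 mm along and 0.6 mm across from home. The clip wires sat about 0.7 mm above their rest height, so both are down in the trough. The side view just before hand-in agreed to within that camera's usual offset of about 2 mm.
- **Trays:** the plates measured 47.6, 86.6 and 125.6 mm up, right for seated pins. Trays 1 and 2, judged from their front edges, and tray 3 were within about 1.5 mm of the base centre.
- **Cover:** it lies flat, with a slope of about 0.0015 rad, and is about 1.5 mm off-centre. Its rib top read about 0.7 mm and its plate about 1.2 mm higher than expected. The plate also read about 1.2 mm high on the table before I moved it, so I take the cover as seated.
- **Stain bottle:** still standing in the last picture, and the open gripper was clear of everything.

**What went less cleanly:**
- The tool's tilt wandered up to about 3°, which I partly reduced with slow vertical moves and sideways pushes against a seated tray.
- One press of a tray on the table reached 86 N vertically, about 95 N in all, at the wrist, under the 120 N limit.
- While seating the third tray I pushed the stack about 6 mm to one side in its socket play, then re-centred it.
- The fixed cameras read tray 1's position less reliably, up to about 4 mm off in x where it was partly hidden. I trusted the wrist view there.

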